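# Close the load cell's terminal housing with the cover its result token calls for

### The arm

A 6-joint arm with a two-finger parallel gripper is mounted at the origin on the work surface. World frame = base frame: x ahead of the robot, y to its left, z up, the work surface at z = 0. Lengths are in m, angles in rad, forces in N, time in s.
With the tool pointing down it reaches from about 0.25 to 0.775 m from the base axis. Payload 4 kg.
Tool frame: the origin (TCP) lies on the front face of the gripper's body, between the roots of the fingers; the fingertips stand 97 mm ahead of it and the grasp point (between the pads) lies 78 mm ahead of it; z points along the fingers, y is the direction in which the jaws open and shut (so a half turn about z gives the same grasp; the last joint's range is limited). The gripper opens to 94 mm and grips with 3 to 60 N. Pads are 16 mm wide; open, the fingers measure 119 mm over their backs; the gripper's body (75 mm by 177 mm) begins 78 mm behind the grasp point.
Start: joints at [-1.446, 0.087, 1.371, -0, 1.684, -0.103], TCP at [0.124, -0.536, 0.303] pointing down, gripper open.
Joint ranges: [-3.1, 3.1], [-0.76, 2.03], [0.27, 2.55], [-1.08, 4.22], [0.17, 2.65], [-2.57, 2.57]. Speed limits (rad/s): [2.79, 2.79, 3.14, 3.14, 3.14, 3.14].

### API

Orientations are given as a unit quaternion [x, y, z, w].
In Python, from rig import status, imaging, env gives the robot as it stands.
- The arm moves only by the tool send_rows, never from a script. Its argument "motion" is a list of rows, each a list of 5 numbers: the gripper's target within -1 to 1 (shut at 1, half-way at 0, fully open at -1), then the shift along the tool's x, y, z normalised to -1 to 1, where 1 is 400 mm, then the turn about the tool's z normalised to -1 to 1, where 1 is 90 degrees. In form: [[fingers, tx, ty, tz, yaw], ...]. A call has 1 to 5 rows; each row is the pose to reach, as a shift and turn from the pose commanded when the call began, along the tool's axes at that moment; what a row does not reach only later rows make up. A row lasts 1/10 s, in which the tool goes at most 50 mm and 8.59 degrees, less where a joint would pass 70% of its speed; a pose out of reach is approached as far as the arm can. A call with a number of a shift or a turn outside -1 to 1 is refused whole. A call with a gripper value outside its range is refused whole. The fingers move at their own pace and stop on an object; "force" is the grip in N (left out, the last holds). Time passes only in rows, so rows that repeat a pose let the fingers close. It gives the time, the measured TCP pose, the force and the opening at its end, in the units of the state.
- status.get_state(): the state, without advancing time (a new reading comes with each control period).
- imaging.camera(name): name is "scene" or "top" or "wrist"; returns a dict with "color" (480x640x3 uint8, blue, green, red), "intrinsics" (3x3 intrinsics, pixels), "world_from_camera" (4x4, takes a point from camera to world coordinates); the wrist camera has in their place "hand_eye" (4x4, takes a point from camera to tool coordinates, whose origin is the TCP and whose axes are the flange's). Camera axes: x right, y down, z forward; pixel columns grow to the right and rows downward; lengths in m; the calibration is good to about 2 mm. A picture is of the moment at which its call begins: read the wrist's pose just before it. There is no depth.
- env.sign_off(): hands the job in, once; it reports no verdict.
The state is a dict: "time_s": time; "joint_pos": joint angles; "qvel": joint speeds; "joint_torque": joint torques, N m; "tool_pos": TCP position; "orientation": TCP orientation; "contact_force": force on the tool from outside, world axes, zero at the start; "ft_torque": the same for the moment, N m; "opening": opening from 0.0 (shut) to 1.0 (fully open).
Only numpy, scipy, OpenCV 4.12 (cv2) and the standard library are available. Lean on these libraries where they do the work, as an engineer would, in place of code of your own. Each camera call takes 0.05 s, during which the arm holds its last target.

### The job

A result token stands in front of the tilted terminal housing. Take the slotted cover of that token's colour, slip it under the raised wing nut onto the centre stud so that it lies fully home inside the housing's lip, then spin the wing nut down until it is snug on the cover and let go. Leave the other cover and everything else on the bench where they are.

Things in the scene. Friction and masses are not known exactly. Their poses are not given: they have to be found in the camera images.
- stand: Fixed stand of the terminal housing: steel base plate 170 x 130 x 12 mm with two aluminium uprights. Origin on the table, 100 mm vertically below the centre of the seat; its x axis points level from the front (low) side to the back (high) side of the housing, z up.
- seat: Open grey housing fixed on the stand, 163 x 108 mm, tilted 30 deg, face up and to the front. Origin: centre of the flat seating face, on the stud's axis; x up the slope, y left, z out along the stud. Face (z=0) 153 x 98 mm inside a lip 4 mm high, 5 mm thick, on all four sides, round a cavity 113 x 60 mm. Steel stud 8 mm across stands at the origin up to z = 25 mm, its end inside the nut.
- wingnut: Brass wing nut that cannot leave the stud. Origin: centre of its underside, z along the stud; does not turn. Swivel washer 30 mm across, 4 mm thick, does not turn; hub 18 mm across up to 12 mm; then the wings, one upright bar 46 mm long, 10 mm thick, from 12 to 32 mm (22 mm at its middle). Underside 17.5 mm above the seating face when joint wing is 0.
- wing (a joint): Turn of the nut, rad, growing clockwise seen from outside (tightening); at 0 the wing bar lies along the seat's x. Quick thread, 16 mm lead: 2.55 mm towards the face per rad. Starts at 0.1 to 1.4, meets a 5 mm cover lying home at about 4.9, then stiffens over a few tenths of a rad; end stop 6.4. Stays where left (friction 0.08 N m), also pressing.
- wing_top (a point): Centre of the nut's top, on the stud's axis, 32 mm above its underside; turns with the nut, x along the wing bar.
- green_cover: Loose green flat cover, 145 (x) x 90 (y) x 5 mm, 140 g. Origin on its underside at the plate's middle, where the stud goes. A slot 13 mm wide runs along x from the -x edge to 6.5 mm past the origin. Lies flat on the table left or right of the housing. When home its axes match the seat's (slot down the slope, grip up the slope), with 4 mm play to the lip all round.
- orange_cover: Loose orange cover, the same in shape, size and axes as the green one.
- green_grip (a point): Top centre of the green cover's black upright grip: 22 (x) x 12 (y) x 30 mm, standing on the plate from z = 5 to 35 mm of the cover, centred at x = +54 mm, y = 0.
- orange_grip (a point): Top centre of the orange cover's grip, the same.
- green_token: Fixed green result token, 34 mm across and 24 mm high on a dark foot 44 mm across; origin under its centre. One token stands in front of the housing, the other is parked at the back left of the bench.
- orange_token: Fixed orange result token, the same shape.
- token_place (a point): Point on the table 135 mm in front of (-x of) the stand's origin: the place of the token that counts.
- large_weight: Loose steel knob weight, 56 mm across, 75 mm high, bystander. Origin under its centre.
- small_weight: Loose brass knob weight, 40 mm across, 52 mm high, bystander. Origin under its centre.
- bottle: Loose clear bottle with a red cap, 66 mm across, 190 mm high, bystander. Origin under its centre.
- spanner: Loose spanner lying flat, bystander.
- screwdriver: Loose screwdriver lying flat, bystander.
Not all that is in view belongs to the job. There is more than one size of the orange_cover; the job needs the largest.

How it is judged:
By the outcome, as a careful person would: the job done as asked, in the order asked, and still so for the second after the job is handed in, with the robot touching nothing.
It also fails if it takes over 72 s, if anything falls off the work surface, if the arm or the gripper's body presses on something with over 40 N, if the wrist force passes 120 N, or if a joint passes its speed limit or range.

## Working session

There is one attempt and no reset: what is moved stays moved. The work goes in short steps, Python scripts to look and compute and a tool call to move; the robot and the scene stay as the last step left them, time stands still between calls to the robot, and variables do not carry over. Pictures are saved under pics/ and viewed, and the job is handed in when it is done.

Besides the shell and the picture viewer there is one more tool, called as name([rows], argument=value, ...), one row to a line, values as JSON. send_rows: Moves the arm, as the interface text tells. Scaled input: -1 to 1 covers 400 mm each way for a shift and 90 degrees each way for a turn. Its arguments: {"type":"object","properties":{"motion":{"type":"array"},"force":{"type":"number"}},"required":["motion"]}

```bash
ls; mkdir -p pics
python3 - <<'E'
from rig import status, imaging, env
import cv2
print(status.get_state())
for n in ["scene","top","wrist"]:
    c=imaging.camera(n); cv2.imwrite(f"pics/a_{n}.png",c["color"]); print(n,c["intrinsics"],c.get("world_from_camera",c.get("hand_eye")))
E
```

```text
pics
{'time_s': 0.0, 'joint_pos': array([-1.44610155e+00,  8.79768668e-02,  1.37229190e+00,  1.86240061e-05,
        1.68359892e+00, -1.03107316e-01]), 'qvel': array([ 1.72552609e-03,  1.68744570e-03, -3.46450622e-05,  3.71615871e-05,
       -1.62723790e-03,  4.17964131e-04]), 'joint_torque': array([-1.95576117e-04, -3.40187716e+01, -3.02420533e+01,  7.17173656e-02,
        3.30512412e-02, -1.48171475e-04]), 'tool_pos': array([ 0.12416326, -0.53544679,  0.3014729 ]), 'orientation': array([ 9.93519525e-01,  1.13655880e-01, -3.02430970e-06, -1.13754757e-03]), 'contact_force': array([0.69352239, 0.61219398, 0.07030068]), 'ft_torque': array([-0.07479998,  0.01773213,  0.00947376]), 'opening': 1.0012801251823114}
scene [[452.17763234   0.         319.91245849]
 [  0.         452.17763234 240.15102694]
 [  0.           0.           1.        ]] [[-0.73742988  0.54604476 -0.39753277  0.86865747]
 [ 0.67541817  0.59855143 -0.43075107  0.41949222]
 [ 0.00273445 -0.58614956 -0.81019826  0.92446791]
 [ 0.          0.          0.          1.        ]]
top [[556.43004288   0.         317.57707417]
 [  0.         556.43004288 240.56718009]
 [  0.           0.           1.        ]] [[ 0.00464927 -0.99615705  0.08746153  0.34019669]
 [-0.99991309 -0.00571009 -0.01188268  0.00224692]
 [ 0.01233643 -0.08739868 -0.99609702  1.47440127]
 [ 0.          0.          0.          1.        ]]
wrist [[351.31155594   0.         313.30811665]
 [  0.         351.31155594 234.33933297]
 [  0.           0.           1.        ]] [[ 3.55742172e-04 -9.62776995e-01 -2.70296748e-01  7.83374432e-02]
 [ 9.99999909e-01  2.79160918e-04  3.21766468e-04  1.74482386e-04]
 [-2.34333065e-04 -2.70296838e-01  9.62777007e-01 -8.18255388e-02]
 [ 0.00000000e+00  0.00000000e+00  0.00000000e+00  1.00000000e+00]]
```

View pics/a_scene.png

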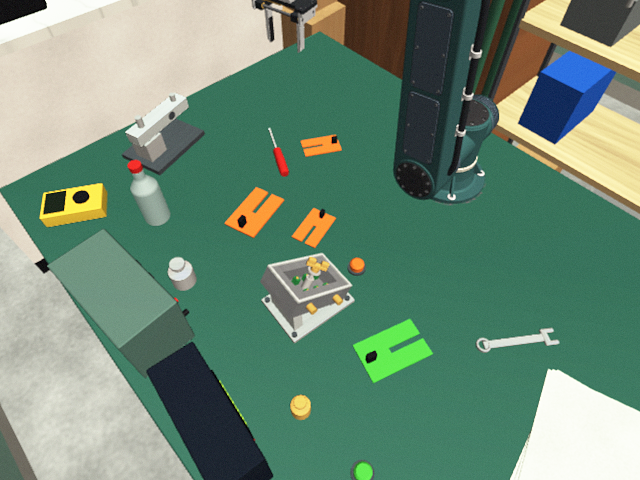

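View pics/a_top.png

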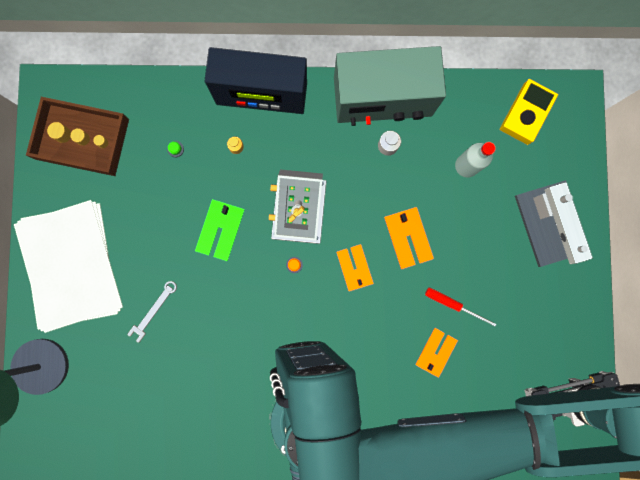

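View pics/a_wrist.png

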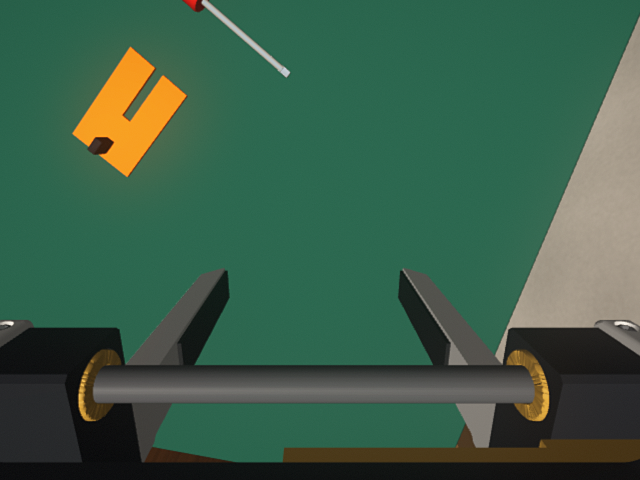

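The orange token, at (294,265) in the top view, stands in front of the housing at (299,208). The green token is parked at (175,148), so the job takes the orange cover. Of the three orange covers, the largest is at (409,238), with its grip at (403,217) on the far side and its slot facing the robot.

```bash
cat > h.py <<'E'
from rig import status, imaging, env
import cv2, numpy as np
from scipy.spatial.transform import Rotation as R
np.set_printoptions(precision=4,suppress=True)
def grab(n,save=None):
    s=status.get_state(); c=imaging.camera(n)
    if n=="wrist":
        T=np.eye(4);T[:3,:3]=R.from_quat(s["orientation"]).as_matrix();T[:3,3]=s["tool_pos"]
        W=T@c["hand_eye"]
    else: W=c["world_from_camera"]
    if save: cv2.imwrite("pics/"+save,c["color"]); np.savez("pics/"+save+".npz",K=c["intrinsics"],W=W)
    return c["color"],c["intrinsics"],W
def load(save):
    d=np.load("pics/"+save+".npz"); return cv2.imread("pics/"+save),d["K"],d["W"]
def ray(K,W,px):
    px=np.atleast_2d(px).astype(float); d=np.c_[(px-[K[0,2],K[1,2]])/[K[0,0],K[1,1]],np.ones(len(px))]@W[:3,:3].T
    return W[:3,3],d
def onz(K,W,px,z):
    o,d=ray(K,W,px); return o+d*((z-o[2])/d[:,2])[:,None]
def proj(K,W,P):
    P=np.atleast_2d(P); p=(P-W[:3,3])@W[:3,:3]; q=p@K.T; return q[:,:2]/q[:,2:]
def tri(obs):
    A=np.zeros((3,3));b=np.zeros(3)
    for K,W,px in obs:
        o,d=ray(K,W,px);d=d[0]/np.linalg.norm(d[0]);M=np.eye(3)-np.outer(d,d);A+=M;b+=M@o
    p=np.linalg.solve(A,b); return p,[np.linalg.norm(np.cross(p-ray(K,W,px)[0],(lambda d:d/np.linalg.norm(d))(ray(K,W,px)[1][0]))) for K,W,px in obs]
def zoom(save,out,x0,y0,x1,y1,f):
    im=cv2.imread("pics/"+save)[y0:y1,x0:x1]; cv2.imwrite("pics/"+out,cv2.resize(im,None,fx=f,fy=f,interpolation=cv2.INTER_CUBIC))
E
python3 - <<'E'
from h import *
_,K,W=grab("top","b_top.png"); _,K2,W2=grab("scene","b_scene.png")
for n,p,z in [("token",(294,265),.024),("ocover",(409,238),.005),("ogrip",(403,217),.035),("housing",(299,208),.1),("nut",(297,212),.14),("bottle cap",(488,149),.19),("sw",(390,142),.05),("sdriver",(430,292),0.02),("mid orange grip",(359,282),.02),("green",(220,230),.005)]:
    print(n,onz(K,W,p,z)[0])
zoom("b_top.png","b_top_z.png",230,150,460,300,3.4)
zoom("b_scene.png","b_scene_z.png",200,170,380,350,3.3)
E
```

```text
token [0.4033 0.0461 0.024 ]
ocover [ 0.4775 -0.2582  0.005 ]
ogrip [ 0.5296 -0.2377  0.035 ]
housing [0.5421 0.0325 0.1   ]
nut [0.5264 0.0364 0.14  ]
bottle cap [ 0.6722 -0.4144  0.19  ]
sw [ 0.7251 -0.2029  0.05  ]
sdriver [ 0.3349 -0.3091  0.02  ]
mid orange grip [ 0.36   -0.1237  0.02  ]
green [0.4958 0.2434 0.005 ]
```

View pics/b_top_z.png

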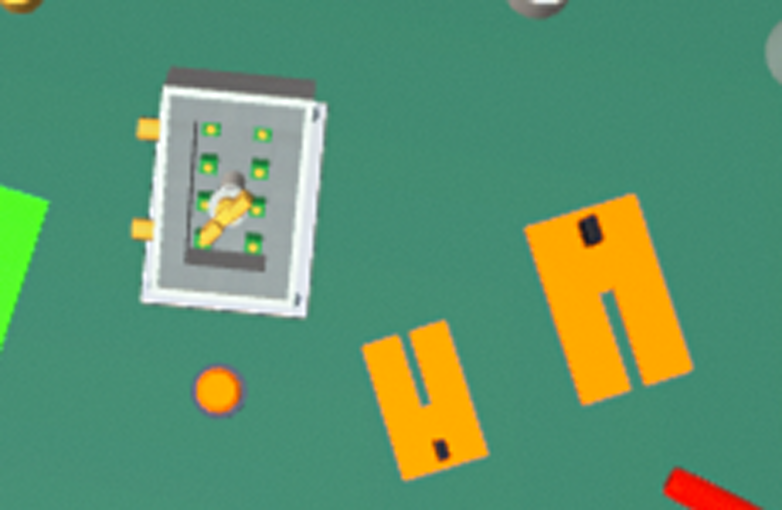

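View pics/b_scene_z.png

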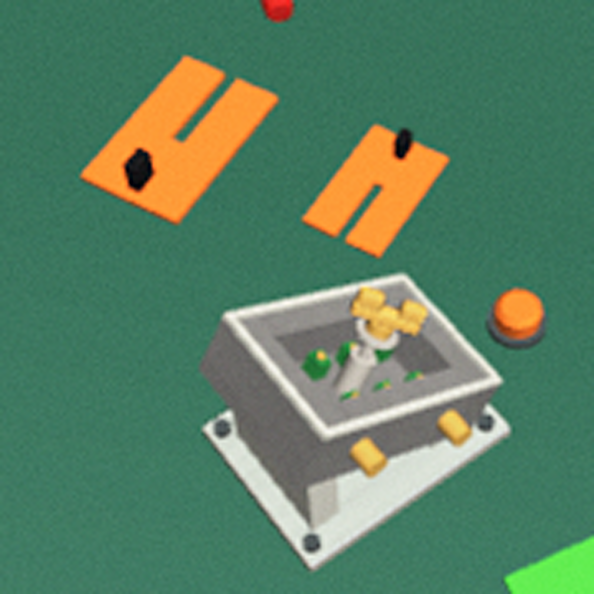

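```bash
cat >> h.py <<'E'
def yawof(q):
    M=R.from_quat(q).as_matrix(); return np.arctan2(M[1,0],M[0,0])
def plan(pos,yaw=None):
    s=status.get_state(); M=R.from_quat(s["orientation"]).as_matrix()
    d=M.T@(np.array(pos)-s["tool_pos"])/0.4
    y0=yawof(s["orientation"]); dy=0
    if yaw is not None:
        dy=-((yaw-y0+np.pi)%(2*np.pi)-np.pi)/(np.pi/2)
    print("t",round(s["time_s"],2),"pos",s["tool_pos"],"yaw",np.degrees(y0),"q6",s["joint_pos"][5],"F",s["contact_force"],"open",s["opening"])
    print("shift",d,"turn",dy,"rows>=",np.ceil(np.linalg.norm(d)*8),np.ceil(abs(dy)*90/8.59))
E
python3 - <<'E'
from h import *
plan([.47,-.25,.32],np.radians(13))
E
```

```text
t 0.25 pos [ 0.1242 -0.5357  0.3021] yaw 13.052877716156939 q6 -0.10309351026070304 F [0.317  0.703  0.1625] open 1.000616863142369
shift [ 1.0034 -0.5005 -0.044 ] turn 0.0005875301795216355 rows>= 9.0 1.0
```

send_rows([
  [-1, 0.5, -0.25, -0.03, 0],
  [-1, 0.5, -0.25, -0.03, 0],
  [-1, 0.5, -0.25, -0.03, 0],
  [-1, 0.5, -0.25, -0.03, 0],
  [-1, 0.5, -0.25, -0.03, 0],
])

```text
time_s: 0.75
tool_pos: [0.2987, -0.3907, 0.3152]
orientation: [0.993, 0.115, 0.001, 0.0]
contact_force: [-0.9, -0.5, -0.6]
opening: 0.997
```

send_rows([
  [-1, 0.5, -0.25, -0.02, 0],
  [-1, 0.5, -0.25, -0.02, 0],
  [-1, 0.5, -0.25, -0.02, 0],
  [-1, 0.5, -0.25, -0.02, 0],
  [-1, 0.5, -0.25, -0.02, 0],
])

```text
time_s: 1.25
tool_pos: [0.471, -0.2477, 0.3226]
orientation: [0.993, 0.116, 0.0, -0.0]
contact_force: [0.6, -0.1, 0.1]
opening: 1.0
```

Run:
```python
from h import *
plan([.47,-.25,.32],np.radians(13))
grab("wrist","c_w.png")
plan([.46,0,.36],np.radians(0))
```

```text
t 1.25 pos [ 0.471  -0.2477  0.3226] yaw 13.274541244795623 q6 0.7479438142911091 F [ 0.5877 -0.1164  0.0715] open 1.0001685607593207
shift [-0.0038  0.0049  0.0066] turn 0.0030504582755068316 rows>= 1.0 1.0
t 1.3 pos [ 0.4724 -0.2465  0.3225] yaw 13.404128387311644 q6 0.7483780778262589 F [0.4101 1.0214 0.1886] open 1.0051525051767425
shift [ 0.1129 -0.6069 -0.0924] turn 0.14893475985901813 rows>= 5.0 2.0
```

View pics/c_w.png

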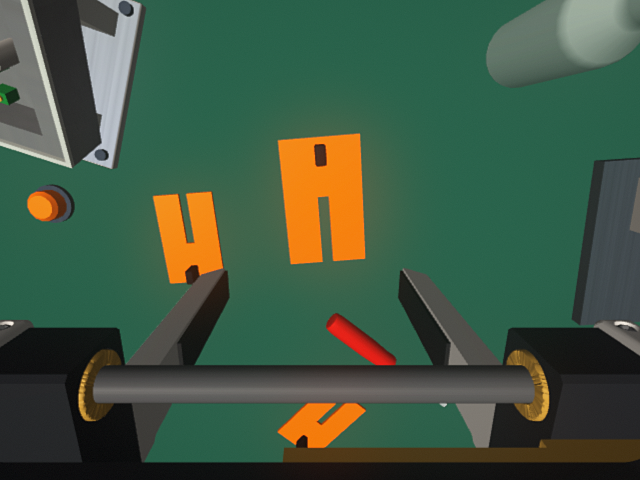

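send_rows([
  [-1, 0.11, -0.62, -0.09, 0.14],
  [-1, 0.11, -0.62, -0.09, 0.14],
  [-1, 0.11, -0.62, -0.09, 0.14],
  [-1, 0.11, -0.62, -0.09, 0.14],
  [-1, 0.11, -0.62, -0.09, 0.14],
])

```text
time_s: 1.8
tool_pos: [0.4552, -0.0039, 0.3581]
orientation: [1.0, 0.003, 0.0, 0.0]
contact_force: [0.7, 0.2, -0.2]
opening: 1.003
```

send_rows([
  [-1, 0.03, -0.05, 0.0, 0],
  [-1, 0.03, -0.05, 0.0, 0],
])

```text
time_s: 2.0
tool_pos: [0.4679, 0.0169, 0.358]
orientation: [1.0, 0.006, 0.0, -0.0]
contact_force: [-0.3, 0.2, -1.3]
opening: 1.0
```

Run:
```python
from h import *
plan([.46,0.03,.36],np.radians(0))
grab("wrist","d_w.png")
```

```text
t 2.0 pos [0.4679 0.0169 0.358 ] yaw 0.7156818369065291 q6 1.4730978290002066 F [-0.3252  0.1554 -1.2507] open 1.0004517736539857
shift [-0.0194 -0.033  -0.005 ] turn 0.007952020410072563 rows>= 1.0 1.0
```

View pics/d_w.png

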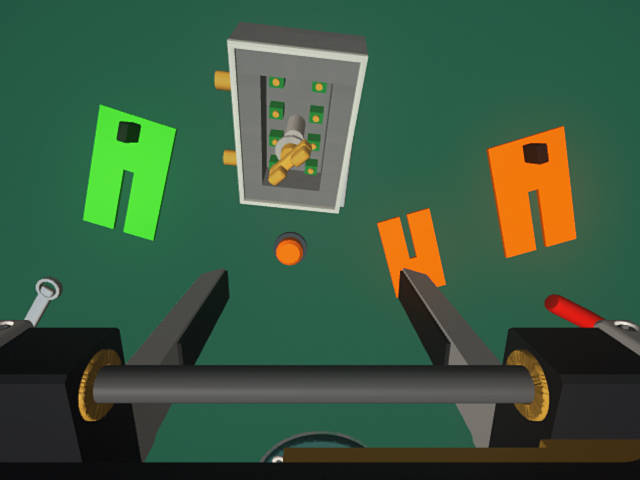

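send_rows([
  [-1, 0.1, -0.05, 0.12, 0],
  [-1, 0.1, -0.05, 0.12, 0],
  [-1, 0.1, -0.05, 0.12, 0],
])

```text
time_s: 2.35
tool_pos: [0.5071, 0.0341, 0.3062]
orientation: [1.0, 0.003, -0.004, 0.0]
contact_force: [-0.9, -0.0, 0.0]
opening: 0.996
```

Run:
```python
from h import *
grab("wrist","e_w.png")
plan([.46,0.03,.36],np.radians(0))
zoom("d_w.png","d_z.png",200,10,400,220,2.8)
```

```text
t 2.4 pos [0.5071 0.0339 0.3083] yaw 0.38225784617846287 q6 1.519634879753192 F [-0.2805 -0.1328  0.903 ] open 0.9995291321650305
shift [-0.1183  0.0091 -0.1288] turn 0.004247309401982791 rows>= 2.0 1.0
```

View pics/e_w.png

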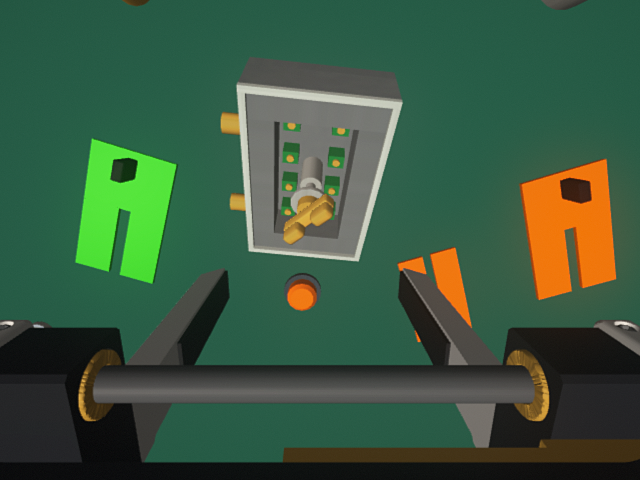

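View pics/d_z.png

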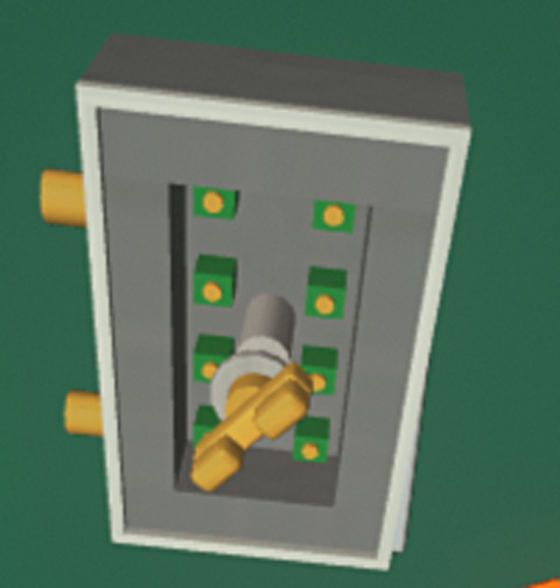

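```bash
zz=1
cat > fit.py <<'E'
from h import *
from scipy.optimize import least_squares
obs={"d_w.png":[(227.1,39.6),(367.9,55.7),(338.6,213.2),(240,203.9)],
"e_w.png":[(237,84),(402,101),(358,261),(249,251)],
"b_top.png":[(277.9,175.9),(326.2,180.3),(319.1,243.2),(271.5,238.5)],
"b_scene.png":[(298.5,302.4),(267.6,265.2),(322.1,253),(352.1,285.2)]}
C=np.array([(81.5,54,4),(81.5,-54,4),(-81.5,-54,4),(-81.5,54,4)])/1e3
D={k:load(k)[1:] for k in obs}
def seatT(p):
    T=np.eye(4);T[:3,:3]=(R.from_euler("z",p[3])*R.from_euler("y",-p[4])).as_matrix();T[:3,3]=p[:3];return T
def res(p,keys=None,full=True):
    P=C@seatT(p)[:3,:3].T+p[:3]
    return np.concatenate([((proj(*D[k],P)-obs[k])/(1 if k[2]=="w" else 1)).ravel() for k in (keys or obs)])
if __name__=="__main__":
    p0=[.53,.035,.1,-.1,np.pi/6]
    s=least_squares(res,p0); print(s.x,np.degrees(s.x[3:])); print(s.fun.reshape(-1,4,2).round(1).tolist())
    f=lambda q:res([q[0],q[1],.1,q[2],np.pi/6])
    s=least_squares(f,[.53,.035,-.1]); print("constr",s.x,np.degrees(s.x[2])); print(s.fun.reshape(-1,4,2).round(1).tolist())
    for k in obs:
        s=least_squares(lambda q:res([q[0],q[1],.1,q[2],np.pi/6],[k]),[.53,.035,-.1]);print(k,s.x,np.abs(s.fun).max())
E
python3 fit.py
```

```text
[ 0.5423  0.0362  0.0976 -0.0894  0.5074] [-5.1238 29.0722]
[[[0.9, 0.5], [-0.2, 0.3], [-0.3, 0.3], [0.1, -0.3]], [[0.5, 0.1], [-0.4, 0.2], [0.2, 0.2], [-0.2, 0.2]], [[-0.2, -0.7], [-4.2, -0.9], [-2.9, -2.8], [2.5, -2.1]], [[-0.5, -0.3], [-0.3, -0.3], [-0.1, -1.0], [-0.2, -0.9]]]
constr [ 0.5423  0.0362 -0.0895] -5.128879294821606
[[[-0.2, 0.3], [0.3, 0.2], [-0.1, -0.1], [-0.1, -0.7]], [[-0.7, 0.5], [0.7, 0.8], [0.5, -0.0], [-0.4, -0.0]], [[-0.3, -0.7], [-4.2, -0.9], [-2.9, -3.1], [2.5, -2.4]], [[-0.3, -1.3], [-0.2, -1.4], [-0.3, -1.1], [-0.4, -1.0]]]
d_w.png [ 0.5423  0.0362 -0.0881] 0.6201980208328735
e_w.png [ 0.5426  0.0363 -0.0891] 0.761380362930737
b_top.png [ 0.538   0.0331 -0.1075] 3.195892600024365
b_scene.png [ 0.5439  0.0389 -0.088 ] 0.10020792969311287
```

Run:
```python
from h import *
zoom("c_w.png","c_z.png",265,115,385,285,3.5)
zoom("d_w.png","d_z2.png",475,115,595,270,3.5)
```

```text
(no output)
```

View pics/c_z.png

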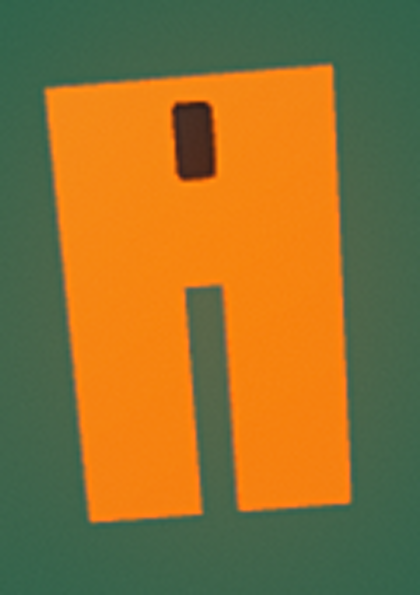

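View pics/d_z2.png

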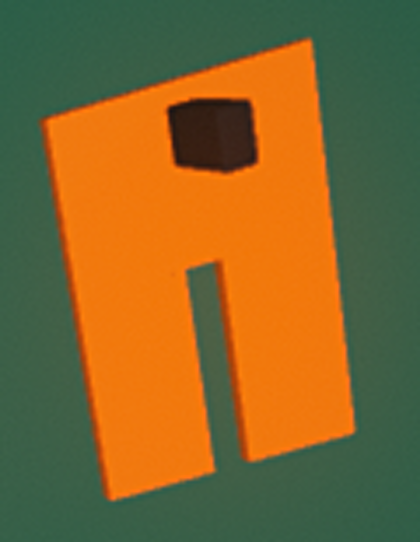

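```bash
cat > fitc.py <<'E'
from h import *
from scipy.optimize import least_squares
o1=np.array([(47,88),(333,65),(351,502),(91,522),(185,288),(222,286),(202,514),(238,511)])/3.5+[265,115]
o2=np.array([(48,119),(311,39),(354,432),(112,500),(187,270),(218,261)])/3.5+[475,115]
P=np.array([(72.5,45),(72.5,-45),(-72.5,-45),(-72.5,45),(6.5,6.5),(6.5,-6.5),(-72.5,6.5),(-72.5,-6.5)])/1e3
S=[("c_w.png",o1),("d_w.png",o2)]
D={k:load(k)[1:] for k,_ in S}
def f(q,S=S):
    c,s=np.cos(q[2]),np.sin(q[2]); X=np.c_[q[0]+P[:,0]*c-P[:,1]*s,q[1]+P[:,0]*s+P[:,1]*c,np.full(8,q[3] if len(q)>3 else .005)]
    return np.concatenate([(proj(*D[k],X)[:len(o)]-o).ravel() for k,o in S])
for T in (S,S[:1],S[1:]):
  for q0 in ([.478,-.258,.25],[.478,-.258,.25,.005]):
    s=least_squares(f,q0,args=(T,)); print(s.x,np.degrees(s.x[2]),np.abs(s.fun).max())
q=s=least_squares(f,[.478,-.258,.25]).x
g=q[:2]+.054*np.array([np.cos(q[2]),np.sin(q[2])]); print("grip",g)
for k,px in (("c_w.png",np.array([193,140])/3.5+[265,115]),):
    print("grip from px at z .035",onz(*D[k],px,.035))
print([proj(*D[k],[*g,.035]) for k in D])
plan([*g,.2],q[2])
E
python3 fitc.py
```

```text
[ 0.4785 -0.2583  0.3106] 17.795902363238866 1.1632923882194746
[ 0.4785 -0.2584  0.3105  0.0047] 17.787477289732077 1.087787812511806
[ 0.4786 -0.2584  0.3102] 17.771021595944887 0.5443236324845202
[ 0.4786 -0.2583  0.3102  0.005 ] 17.771049656220082 0.5448898951737533
[ 0.4784 -0.2583  0.3109] 17.81376596148447 1.1099865382601593
[ 0.4782 -0.2591  0.3107  0.0037] 17.80385924580672 1.0959970446178886
grip [ 0.5299 -0.2418]
grip from px at z .035 [[ 0.5306 -0.241   0.035 ]]
[array([[320.7686, 155.8687]]), array([[543.675, 154.194]])]
t 2.4 pos [0.5071 0.0339 0.3083] yaw 0.38225784617846287 q6 1.519634879753192 F [-0.2805 -0.1328  0.903 ] open 0.9995291321650305
shift [0.0537 0.6895 0.2708] turn -0.1934849390784489 rows>= 6.0 3.0
```

send_rows([
  [-1, 0.05, 0.62, 0.05, -0.19],
  [-1, 0.05, 0.62, 0.05, -0.19],
  [-1, 0.05, 0.62, 0.05, -0.19],
  [-1, 0.05, 0.62, 0.05, -0.19],
  [-1, 0.05, 0.62, 0.05, -0.19],
])

```text
time_s: 2.9
tool_pos: [0.5277, -0.2059, 0.2929]
orientation: [0.988, 0.152, 0.001, 0.001]
contact_force: [0.5, 0.0, 0.1]
opening: 0.999
```

Run:
```python
from h import *
plan([.530,-.2418,.17],np.radians(17.8))
```

```text
t 2.9 pos [ 0.5277 -0.2059  0.2929] yaw 17.473805929868984 q6 0.7939438966456516 F [0.5187 0.0307 0.0853] open 0.9992756954289311
shift [-0.022   0.0866  0.3074] turn -0.0036243785570113426 rows>= 3.0 1.0
```

send_rows([
  [-0.4, -0.02, 0.085, 0.3, 0],
  [-0.4, -0.02, 0.085, 0.3, 0],
  [-0.4, -0.02, 0.085, 0.3, 0],
  [-0.4, -0.02, 0.085, 0.3, 0],
])

```text
time_s: 3.3
tool_pos: [0.5284, -0.2388, 0.1671]
orientation: [0.989, 0.151, -0.003, -0.002]
contact_force: [0.9, 0.3, 0.2]
opening: 0.711
```

Run:
```python
from h import *
grab("wrist","f_w.png")
plan([.530,-.2418,.11],np.radians(17.8))
```

```text
t 3.35 pos [ 0.53   -0.2386  0.1702] yaw 17.42463560450574 q6 0.7462535233126786 F [-0.7042 -1.604   0.661 ] open 0.7056375955904303
shift [-0.002   0.0078  0.1506] turn -0.004170715505491734 rows>= 2.0 1.0
```

View pics/f_w.png

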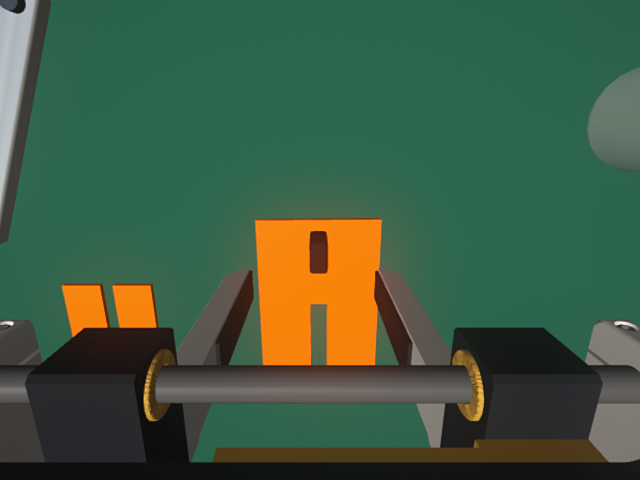

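send_rows([
  [-0.4, 0, 0.007, 0.1, 0],
  [-0.4, 0, 0.007, 0.15, 0],
  [-0.4, 0, 0.007, 0.15, 0],
])

```text
time_s: 3.65
tool_pos: [0.5316, -0.24, 0.1107]
orientation: [0.988, 0.153, -0.001, -0.0]
contact_force: [-0.4, 0.6, -1.2]
opening: 0.697
```

send_rows([
  [1, 0, 0, 0, 0],
  [1, 0, 0, 0, 0],
  [1, 0, 0, 0, 0],
  [1, 0, 0, 0, 0],
  [1, 0, 0, 0, 0],
], force=6)

```text
time_s: 4.15
tool_pos: [0.5324, -0.2404, 0.1114]
orientation: [0.988, 0.153, 0.0, 0.0]
contact_force: [-0.3, 0.5, 0.1]
opening: 0.31
```

Run:
```python
from h import *
plan([.530,-.2418,.11],np.radians(17.8))
grab("wrist","g_w.png")
```

```text
t 4.15 pos [ 0.5324 -0.2404  0.1114] yaw 17.55665375658606 q6 0.7432122602602516 F [-0.3015  0.4579  0.1085] open 0.30970611750486376
shift [-0.0068  0.0014  0.0034] turn -0.0027038471490437835 rows>= 1.0 1.0
```

View pics/g_w.png

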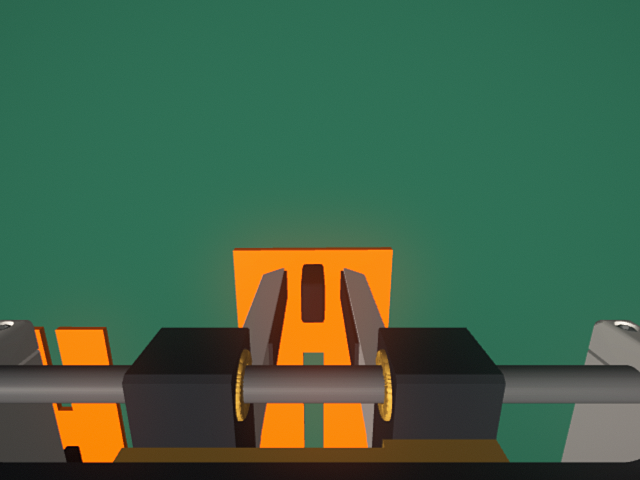

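send_rows([
  [1, 0, 0, 0, 0],
  [1, 0, 0, 0, 0],
  [1, 0, 0, 0, 0],
  [1, 0, 0, 0, 0],
], force=6)

```text
time_s: 4.6
tool_pos: [0.5321, -0.2403, 0.1105]
orientation: [0.988, 0.153, -0.0, -0.0]
contact_force: [1.2, -0.2, -0.4]
opening: 0.124
```

Run:
```python
from h import *
plan([.530,-.2418,.11],np.radians(17.8))
grab("wrist","g2_w.png")
```

```text
t 4.6 pos [ 0.5321 -0.2403  0.1105] yaw 17.5562899489767 q6 0.7431518454724686 F [ 1.1727 -0.2236 -0.3658] open 0.12407106936178781
shift [-0.0061  0.002   0.0014] turn -0.0027078894558144034 rows>= 1.0 1.0
```

View pics/g2_w.png

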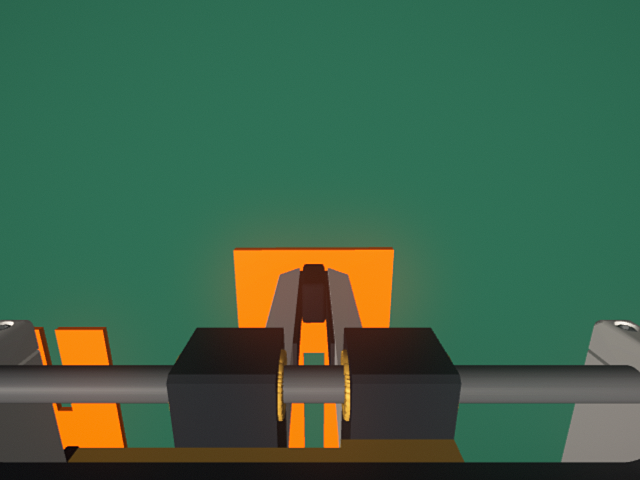

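send_rows([
  [1, -0.01, 0, -0.033, 0],
  [1, -0.024, 0, -0.064, 0],
  [1, -0.04, 0, -0.094, 0],
  [1, -0.06, 0, -0.122, 0],
  [1, -0.086, 0, -0.152, 0],
], force=4)

```text
time_s: 5.15
tool_pos: [0.4987, -0.251, 0.1729]
orientation: [0.988, 0.153, 0.0, 0.0]
contact_force: [0.4, -0.3, -1.7]
opening: 0.126
```

send_rows([
  [1, 0, 0, 0, 0],
  [1, 0, 0, 0, 0],
], force=4)

```text
time_s: 5.35
tool_pos: [0.4995, -0.2512, 0.1725]
orientation: [0.988, 0.152, 0.001, 0.001]
contact_force: [1.9, -0.2, 0.2]
opening: 0.124
```

Run:
```python
from h import *
plan([.530,-.2418,.11],np.radians(17.8))
grab("wrist","h_w.png");grab("scene","h_s.png")
zoom("h_s.png","h_sz.png",190,130,350,260,4)
```

```text
t 5.35 pos [ 0.4995 -0.2512  0.1725] yaw 17.514542971485792 q6 0.6976742378138144 F [ 1.9434 -0.198   0.2464] open 0.12406471456754235
shift [0.0795 0.0003 0.1563] turn -0.0031717447612690576 rows>= 2.0 1.0
```

View pics/h_w.png

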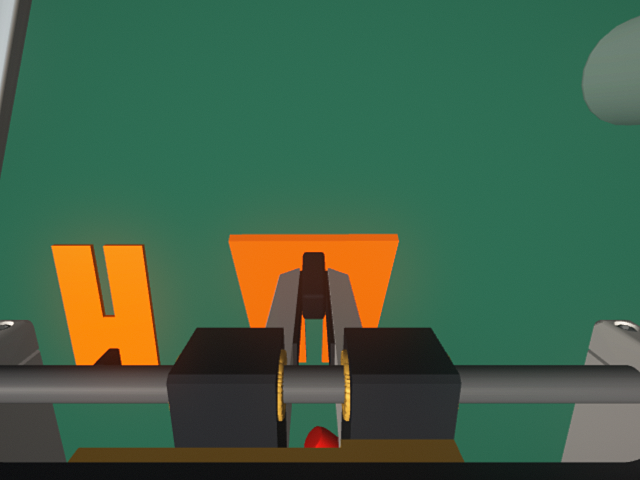

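View pics/h_s.png

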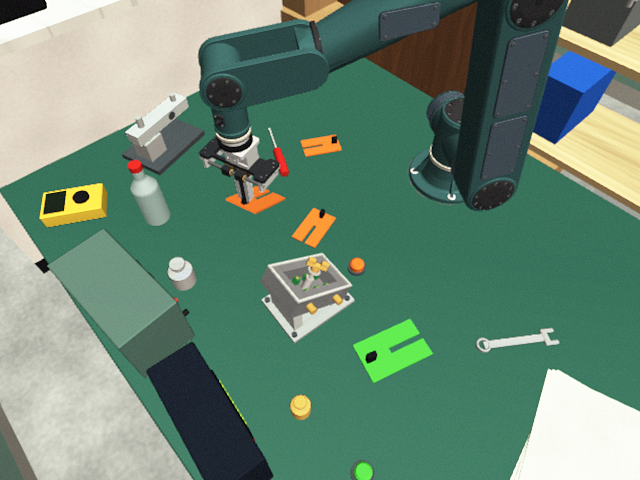

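Run:
```python
from h import *
zoom("h_w.png","h_wz.png",215,220,415,380,4)
zoom("h_s.png","h_sz.png",190,130,350,260,4)
```

```text
(no output)
```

View pics/h_wz.png

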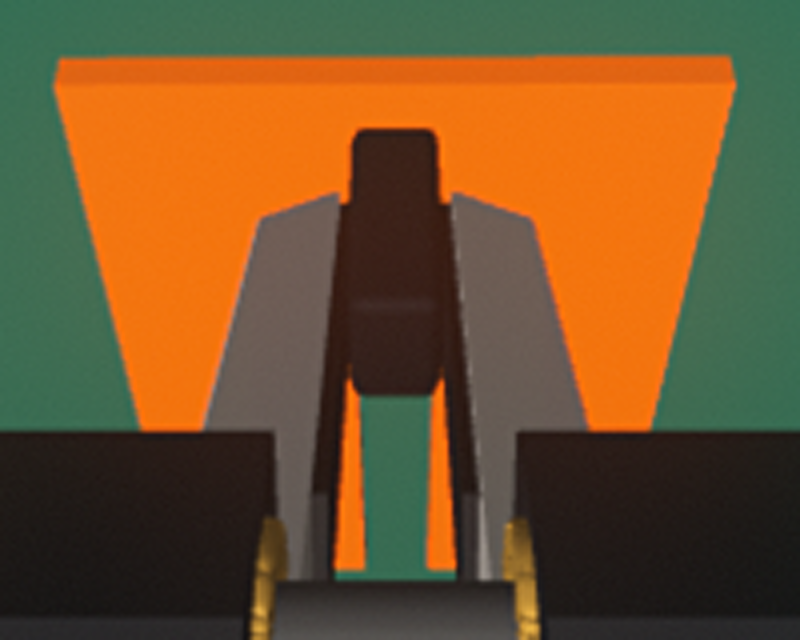

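View pics/h_sz.png

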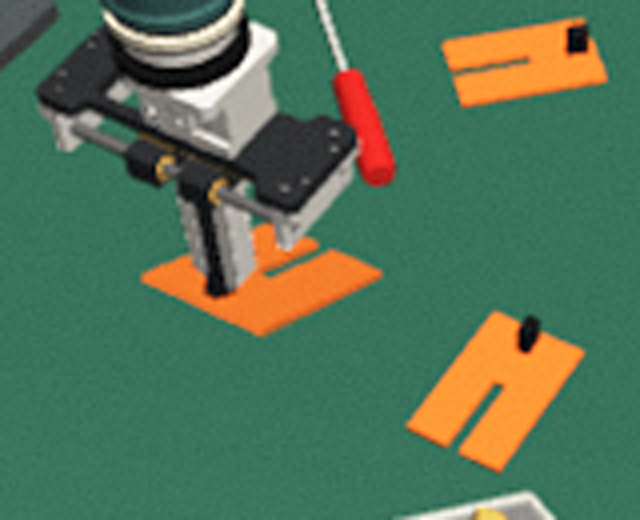

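```bash
cat > tilt.py <<'E'
from h import *
from scipy.optimize import least_squares
HE=None
def fit(P,px,K,HE,q0=(0.,0,0,.1,0,0)):
    # cover pose in tool frame: tool z down. base rotation: cover x->tool x, y->-tool y, z->-tool z ; q: x,y,z,pitch,yaw,roll
    B=np.diag([1.,-1,-1])
    def T(q):
        Rm=R.from_euler("zyx",[q[4],q[3],q[5]]).as_matrix(); return B@Rm, np.array(q[:3])
    def f(q):
        M,t=T(q); X=P@M.T+t; return np.r_[(proj(K,HE,X)-px).ravel(), q[4]*50,q[5]*50]
    s=least_squares(f,q0); return s.x,s.fun,T(s.x)
E
cat > t1.py <<'E'
from tilt import *
P=np.array([(72.5,45,5),(72.5,-45,5),(72.5,45,0),(72.5,-45,0),(-72.5,6.5,5),(-72.5,-6.5,5)])/1e3
px=np.array([(55,86),(736,84),(61,58),(731,56),(365,570),(428,570)])/4+[215,220]
c=imaging.camera("wrist")
q,fun,T=fit(P,px,c["intrinsics"],c["hand_eye"],(-.05,0,.12,-.5,0,0))
print("tool-frame cover origin",q[:3],"angles deg pitch,yaw,roll",np.degrees(q[3:]),fun.round(2))
M,t=T
print("grip top pred px", (proj(c["intrinsics"],c["hand_eye"],(np.array([(65,6,35),(65,-6,35),(43,6,35),(43,-6,35)])/1e3)@M.T+t)-[215,220])*4)
print("grasp pt in cover", M.T@(np.array([0,0,.078])-t))
E
python3 t1.py
```

```text
tool-frame cover origin [-0.0357  0.0007  0.1361] angles deg pitch,yaw,roll [-29.7469   0.1969   0.0732] [-0.04 -0.16  0.18 -0.08  0.02  0.09 -0.17  0.17 -0.03  0.01  0.04 -0.02
  0.17  0.06]
grip top pred px [[346.7003 307.6066]
 [446.0302 307.3778]
 [351.032  403.4501]
 [441.9669 403.2464]]
grasp pt in cover [0.0598 0.0006 0.0327]
```

send_rows([
  [1, 0, 0, 0, 0],
  [1, 0, 0, 0, 0],
  [1, 0, 0, -0.05, 0],
  [1, 0, 0, -0.15, 0],
  [1, 0, 0, -0.2, 0],
], force=30)

```text
time_s: 6.0
tool_pos: [0.4997, -0.2507, 0.2534]
orientation: [0.988, 0.153, 0.0, 0.0]
contact_force: [0.3, -0.5, -0.2]
opening: 0.125
```

send_rows([
  [1, 0, 0, -0.1, 0],
  [1, 0, 0, -0.2, 0],
  [1, 0, 0, -0.2, 0],
])

```text
time_s: 6.3
tool_pos: [0.5006, -0.2513, 0.3379]
orientation: [0.988, 0.153, 0.004, 0.004]
contact_force: [-0.5, 0.3, -2.6]
opening: 0.125
```

```bash
cat > ins.py <<'E'
from tilt import *
from fit import seatT
SEAT=seatT([.5425,.0365,.099,-.0893,np.radians(29.8)])
def tgt(xs,zs,t,ys=0.):
    """TCP world pos so that cover origin (tool-frame t) is at seat (xs,ys,zs)"""
    yaw=-.0893; M=R.from_euler("z",yaw).as_matrix()@np.diag([1.,-1,-1])
    c=(SEAT@[xs,ys,zs,1])[:3]; return c-M@t, yaw
E
python3 - <<'E'
from ins import *
t=np.array([-.0357,.0007,.1361])
for xs,zs in ((.115,.05),(.1,.007),(.0,.007)): 
    p,y=tgt(xs,zs,t); print(p); plan(p,y)
grab("wrist","i_w.png"); zoom("i_w.png","i_wz.png",215,220,415,380,4)
E
```

```text
[0.6528 0.0273 0.3356]
t 6.3 pos [ 0.5006 -0.2513  0.3379] yaw 17.558472836231118 q6 0.6978700834979478 F [-0.4574  0.3122 -2.6408] open 0.12544551659132133
shift [ 0.5728 -0.5495  0.005 ] turn 0.2519442882972151 rows>= 7.0 3.0
[0.6611 0.0266 0.2909]
t 6.3 pos [ 0.5006 -0.2513  0.3379] yaw 17.558472836231118 q6 0.6978700834979478 F [-0.4574  0.3122 -2.6408] open 0.12544551659132133
shift [ 0.5913 -0.5424  0.1171] turn 0.2519442882972151 rows>= 7.0 3.0
[0.5747 0.0343 0.2412]
t 6.3 pos [ 0.5006 -0.2513  0.3379] yaw 17.558472836231118 q6 0.6978700834979478 F [-0.4574  0.3122 -2.6408] open 0.12544551659132133
shift [ 0.3902 -0.6271  0.2392] turn 0.2519442882972151 rows>= 7.0 3.0
```

View pics/i_wz.png

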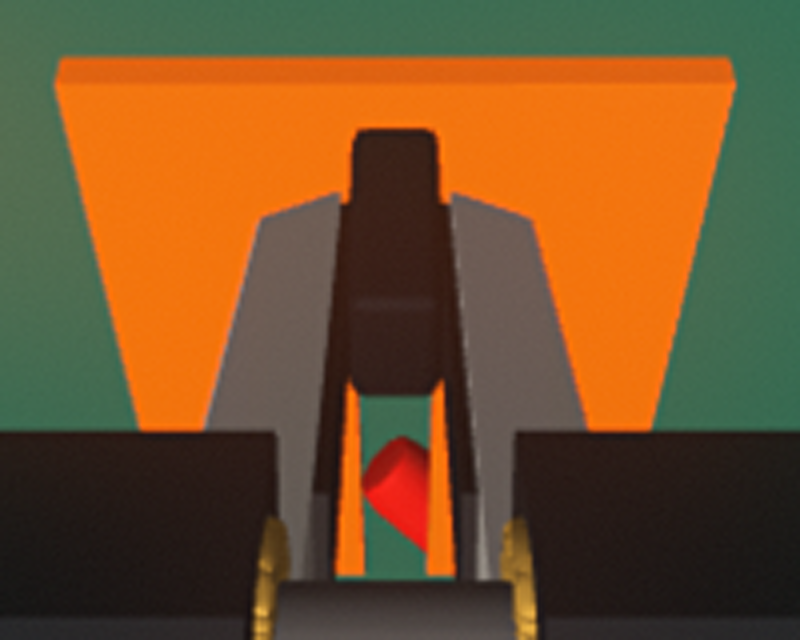

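send_rows([
  [1, 0.57, -0.55, -0.01, 0.25],
  [1, 0.57, -0.55, -0.01, 0.25],
  [1, 0.57, -0.55, -0.01, 0.25],
  [1, 0.57, -0.55, -0.01, 0.25],
  [1, 0.57, -0.55, -0.01, 0.25],
])

```text
time_s: 6.85
tool_pos: [0.6147, -0.0362, 0.3309]
orientation: [0.999, -0.043, -0.003, -0.0]
contact_force: [0.7, 0.1, -1.6]
opening: 0.125
```

Run:
```python
from ins import *
t=np.array([-.0357,.0007,.1361])
p,y=tgt(.115,.05,t);  plan(p,y)
```

```text
t 6.85 pos [ 0.6147 -0.0362  0.3309] yaw -4.970923517046875 q6 1.50674156946996 F [ 0.709   0.1136 -1.6224] open 0.12534361770714605
shift [ 0.0809 -0.1665 -0.0123] turn 0.001617662149682016 rows>= 2.0 1.0
```

send_rows([
  [1, 0.08, -0.165, -0.01, 0],
  [1, 0.08, -0.165, -0.01, 0],
  [1, 0.08, -0.165, -0.01, 0],
  [1, 0.08, -0.165, -0.01, 0],
])

```text
time_s: 7.25
tool_pos: [0.6519, 0.0252, 0.3351]
orientation: [0.999, -0.043, -0.003, 0.0]
contact_force: [-0.3, -0.7, -2.1]
opening: 0.121
```

Run:
```python
from ins import *
t=np.array([-.0357,.0007,.1361])
p,y=tgt(.115,.05,t);  plan(p,y)
grab("wrist","j_w.png"); grab("scene","j_s.png"); grab("top","j_t.png")
p,y=tgt(.11,.025,t);  plan(p,y)
zoom("j_s.png","j_sz.png",200,150,400,350,4)
```

```text
t 7.25 pos [0.6519 0.0252 0.3351] yaw -4.8987705737808165 q6 1.6081938928792612 F [-0.2947 -0.7417 -2.1257] open 0.12115858993030372
shift [ 0.0016 -0.0055 -0.0012] turn 0.0024193615193049555 rows>= 1.0 1.0
t 7.4 pos [0.6518 0.0236 0.3374] yaw -5.050016289624122 q6 1.6083203704015372 F [ 0.0836  0.7012 -1.681 ] open 0.12563978661461528
shift [ 0.022  -0.0095  0.0647] turn 0.000738853565490258 rows>= 1.0 1.0
```

View pics/j_w.png

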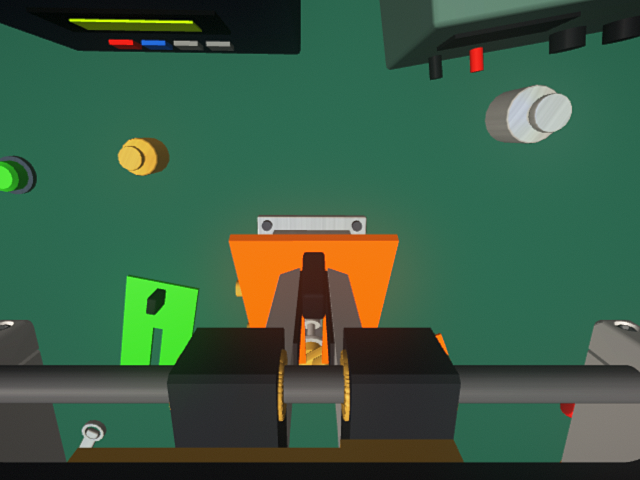

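View pics/j_sz.png

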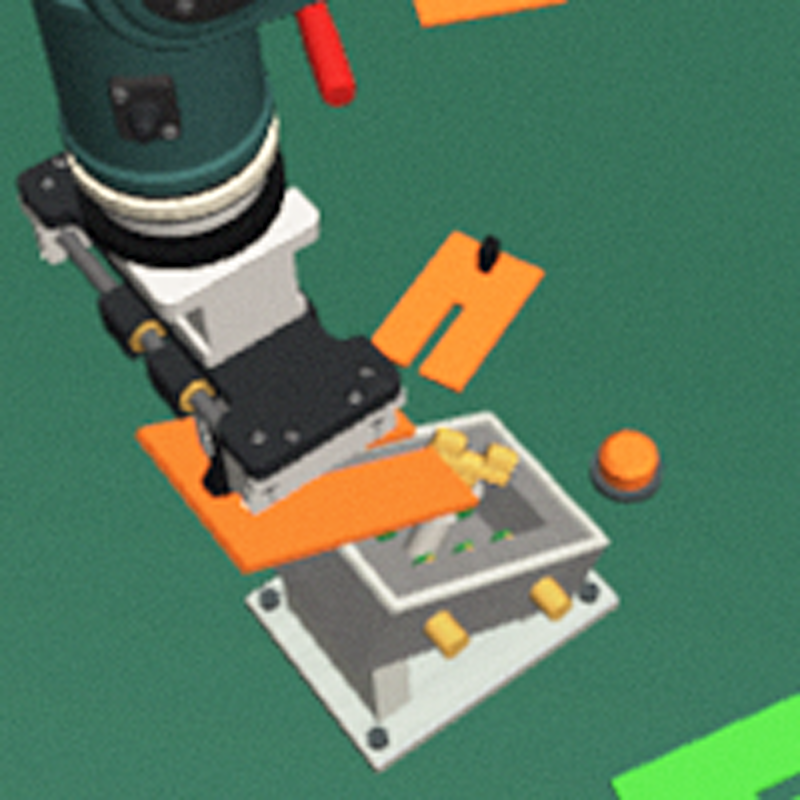

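send_rows([
  [1, 0.01, -0.006, 0.03, 0],
  [1, 0.022, -0.006, 0.063, 0],
  [1, 0.022, -0.006, 0.063, 0],
  [1, 0.022, -0.006, 0.063, 0],
])

```text
time_s: 7.8
tool_pos: [0.6611, 0.0262, 0.3116]
orientation: [0.999, -0.043, -0.001, 0.0]
contact_force: [-0.1, -0.3, -1.1]
opening: 0.125
```

Run:
```python
from ins import *
t=np.array([-.0357,.0007,.1361])
p,y=tgt(.11,.025,t);  plan(p,y)
p,y=tgt(.10,.007,t);  plan(p,y)
grab("wrist","k_w.png"); zoom("k_w.png","k_wz.png",215,220,415,380,4)
```

```text
t 7.8 pos [0.6611 0.0262 0.3116] yaw -4.979965657291039 q6 1.6116449676652365 F [-0.0829 -0.3127 -1.1217] open 0.12490333215947132
shift [-0.0007 -0.001   0.0004] turn 0.0015171939247467987 rows>= 1.0 1.0
t 7.8 pos [0.6611 0.0262 0.3116] yaw -4.979965657291039 q6 1.6116449676652365 F [-0.0829 -0.3127 -1.1217] open 0.12490333215947132
shift [ 0.0001 -0.001   0.0519] turn 0.0015171939247467987 rows>= 1.0 1.0
```

View pics/k_wz.png

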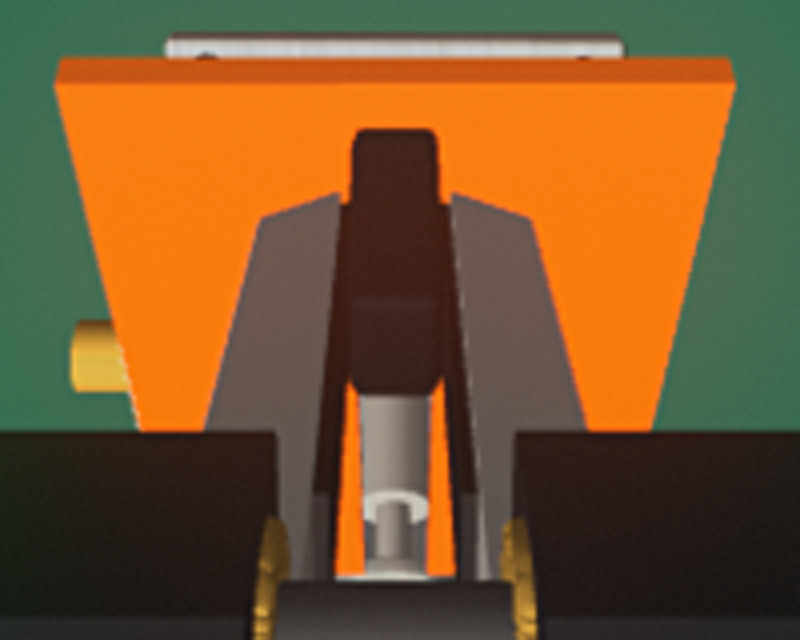

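send_rows([
  [1, 0, -0.001, 0.025, 0],
  [1, 0, -0.001, 0.051, 0],
  [1, 0, -0.001, 0.051, 0],
  [1, 0, -0.001, 0.051, 0],
])

```text
time_s: 8.25
tool_pos: [0.6611, 0.027, 0.2919]
orientation: [0.999, -0.043, -0.001, 0.0]
contact_force: [-0.3, -0.1, -2.1]
opening: 0.129
```

Run:
```python
from ins import *
t=np.array([-.0357,.0007,.1361])
p,y=tgt(.10,.007,t);  plan(p,y)
p,y=tgt(.0,.007,t);  plan(p,y)
grab("wrist","l_w.png"); zoom("l_w.png","l_wz.png",215,220,415,380,4)
grab("scene","l_s.png"); zoom("l_s.png","l_sz.png",220,220,380,340,5)
```

```text
t 8.25 pos [0.6611 0.027  0.2919] yaw -4.94202379911942 q6 1.612250630428249 F [-0.2991 -0.0693 -2.0589] open 0.12894744208994097
shift [0.0001 0.001  0.0027] turn 0.0019387701266536201 rows>= 1.0 1.0
t 8.25 pos [0.6611 0.027  0.2919] yaw -4.94202379911942 q6 1.612250630428249 F [-0.2991 -0.0693 -2.0589] open 0.12894744208994097
shift [-0.2166  0.0004  0.1272] turn 0.0019387701266536201 rows>= 3.0 1.0
```

View pics/l_wz.png

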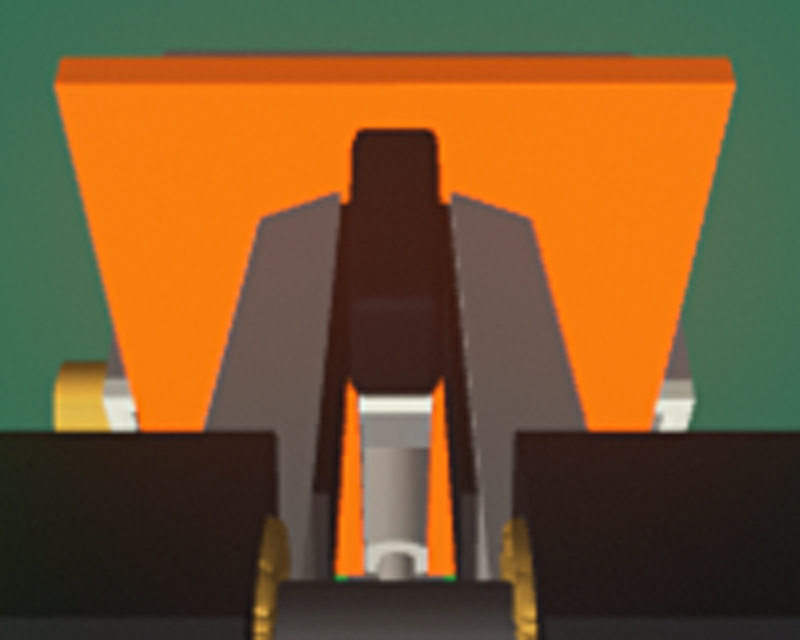

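View pics/l_sz.png

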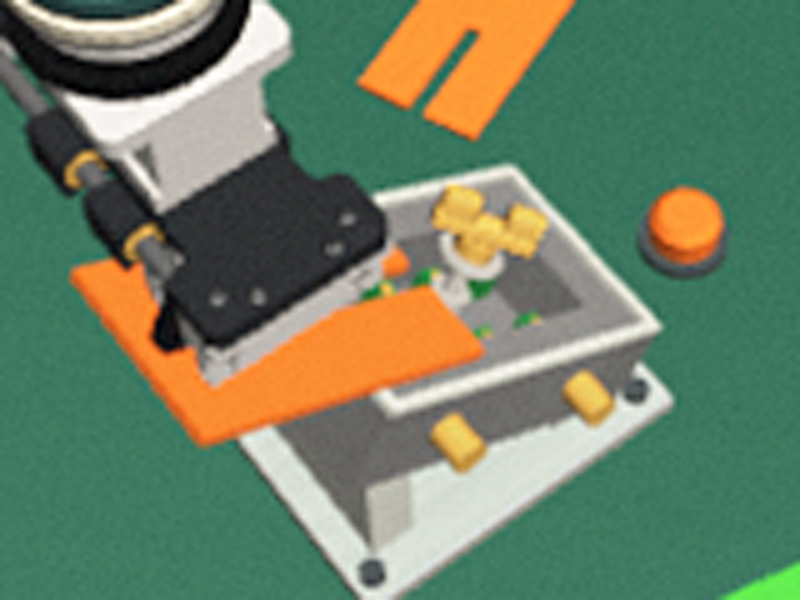

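Run:
```python
from ins import *
im,K,W=load("l_w.png")
P=np.array([(81.5,54,4),(81.5,-54,4),(76.5,0,4),(81.5,0,4)])/1e3
X=P@SEAT[:3,:3].T+SEAT[:3,3]
print((proj(K,W,X)-[215,220])*4)
# cover in world
t=np.array([-.0357,.0007,.1361])
s=status.get_state(); M=R.from_quat(s["orientation"]).as_matrix()
c=M@t+s["tool_pos"]; print("cover origin in seat",np.linalg.inv(SEAT)@np.r_[c,1])
print(s["tool_pos"],yawof(s["orientation"])*57.3)
```

```text
[[100.9559 391.414 ]
 [691.5413 393.0675]
 [396.2073 406.5317]
 [396.3362 392.241 ]]
cover origin in seat [0.1014 0.0003 0.0087 1.    ]
[0.6614 0.027  0.2931] -4.9439153005842895
```

send_rows([
  [1, -0.02, 0, 0.015, 0],
  [1, -0.04, 0, 0.027, 0],
  [1, -0.06, 0, 0.038, 0],
  [1, -0.08, 0, 0.05, 0],
  [1, -0.08, 0, 0.05, 0],
])

```text
time_s: 8.85
tool_pos: [0.6288, 0.0298, 0.2729]
orientation: [0.999, -0.043, -0.0, 0.0]
contact_force: [-0.2, 0.4, -1.1]
opening: 0.124
```

```bash
cat > chk.py <<'E'
from ins import *
import sys
n=sys.argv[1]
t=np.array([-.0357,.0007,.1361])
a=[];
s=status.get_state(); M=R.from_quat(s["orientation"]).as_matrix()
c=M@t+s["tool_pos"]; print("cover origin in seat",np.linalg.inv(SEAT)@np.r_[c,1])
p,y=tgt(.0,.007,t);  plan(p,y)
grab("wrist",n+"_w.png"); zoom(n+"_w.png",n+"_wz.png",215,220,415,380,4)
grab("scene",n+"_s.png"); zoom(n+"_s.png",n+"_sz.png",220,220,380,340,5)
E
python3 chk.py m
```

```text
cover origin in seat [0.0629 0.0002 0.0076 1.    ]
t 8.85 pos [0.6288 0.0298 0.2729] yaw -4.938113047570904 q6 1.614390203142825 F [-0.2046  0.3747 -1.1489] open 0.12413248579592907
shift [-0.1357  0.0005  0.0794] turn 0.001982222921637201 rows>= 2.0 1.0
```

View pics/m_wz.png

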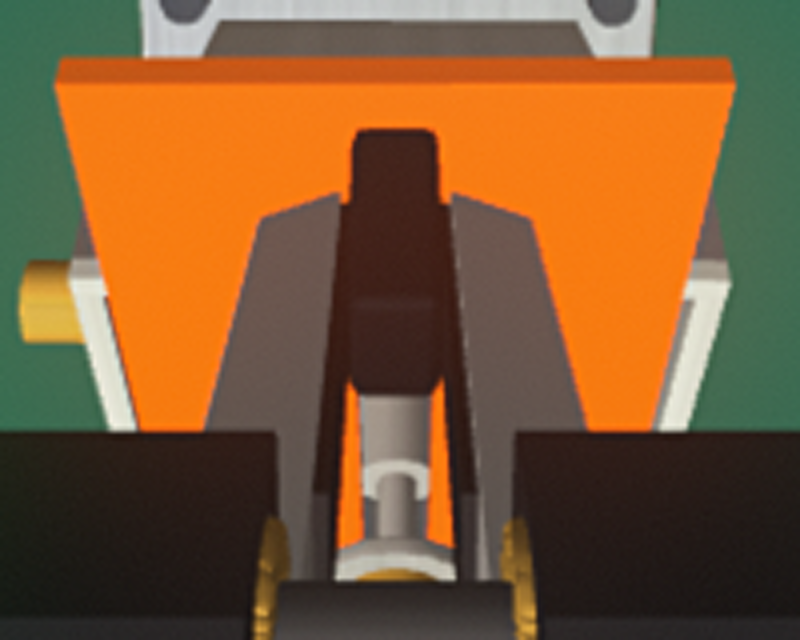

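View pics/m_sz.png

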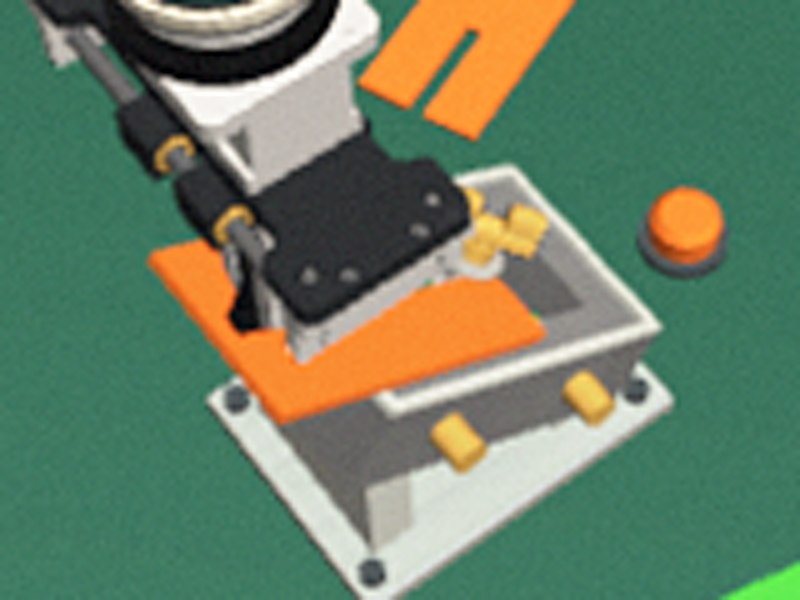

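send_rows([
  [1, -0.02, 0.001, 0.012, 0],
  [1, -0.04, 0.001, 0.0235, 0],
  [1, -0.06, 0.001, 0.035, 0],
  [1, -0.08, 0.001, 0.047, 0],
  [1, -0.08, 0.001, 0.047, 0],
])

```text
time_s: 9.45
tool_pos: [0.5961, 0.0323, 0.253]
orientation: [0.999, -0.043, -0.001, 0.0]
contact_force: [0.6, -0.6, -1.6]
opening: 0.124
```

```bash
python3 chk.py n
```

```text
cover origin in seat [ 0.0243 -0.0003  0.0068  1.    ]
t 9.45 pos [0.5961 0.0323 0.253 ] yaw -4.937205433808983 q6 1.6160729396154754 F [ 0.5796 -0.5636 -1.5925] open 0.12374415237615062
shift [-0.0537 -0.0006  0.0296] turn 0.0019923075189918127 rows>= 1.0 1.0
```

View pics/n_w.png

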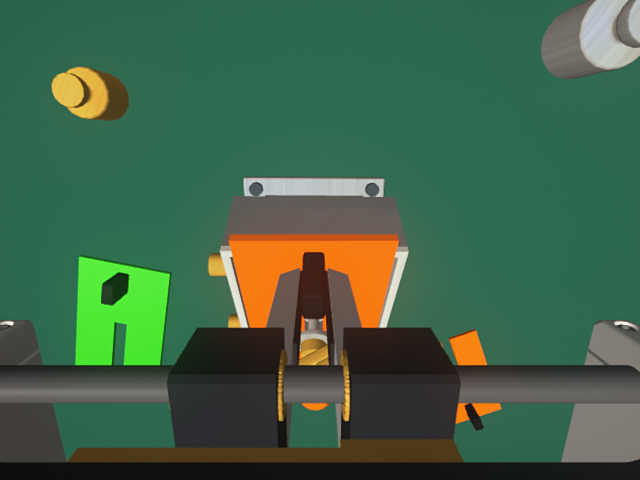

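View pics/n_sz.png

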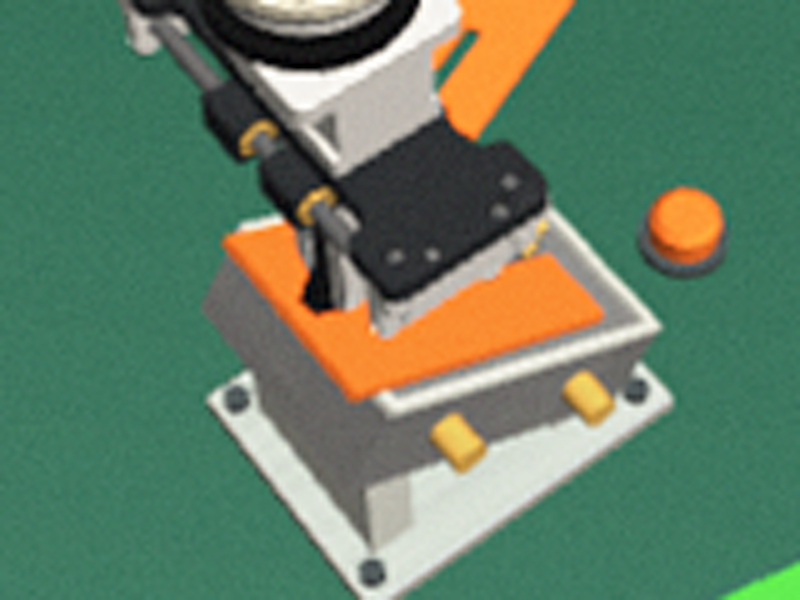

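send_rows([
  [1, -0.018, 0, 0.01, 0],
  [1, -0.036, 0, 0.02, 0],
  [1, -0.053, 0, 0.0295, 0],
  [1, -0.053, 0, 0.0295, 0],
])

```text
time_s: 9.95
tool_pos: [0.5752, 0.034, 0.2414]
orientation: [0.999, -0.043, -0.001, 0.0]
contact_force: [-0.2, 0.2, -1.9]
opening: 0.124
```

```bash
python3 chk.py o
python3 - <<'E'
from h import *
zoom("o_w.png","o_wz2.png",190,190,440,380,3)
E
```

```text
cover origin in seat [ 0.0004 -0.0004  0.0071  1.    ]
t 9.95 pos [0.5752 0.034  0.2414] yaw -4.937413771719521 q6 1.6177278656808682 F [-0.2048  0.2195 -1.9217] open 0.12449417045525782
shift [-0.0014 -0.0006  0.0005] turn 0.0019899926533192103 rows>= 1.0 1.0
```

View pics/o_wz2.png

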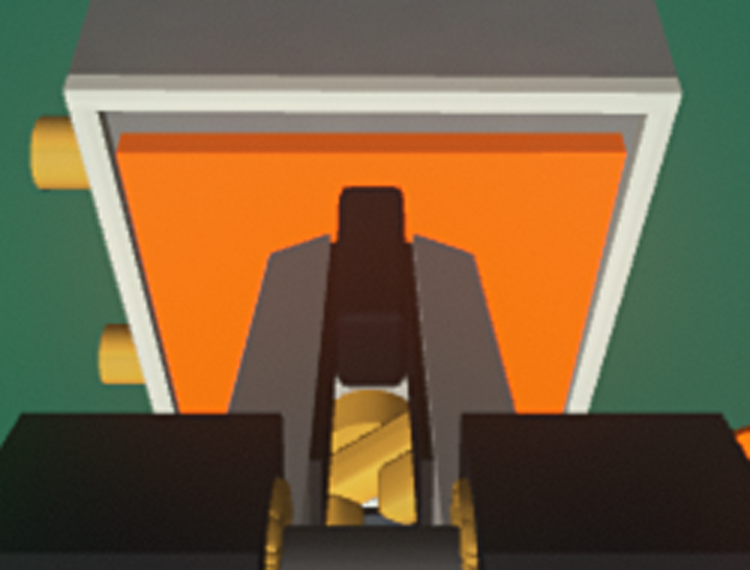

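View pics/o_sz.png

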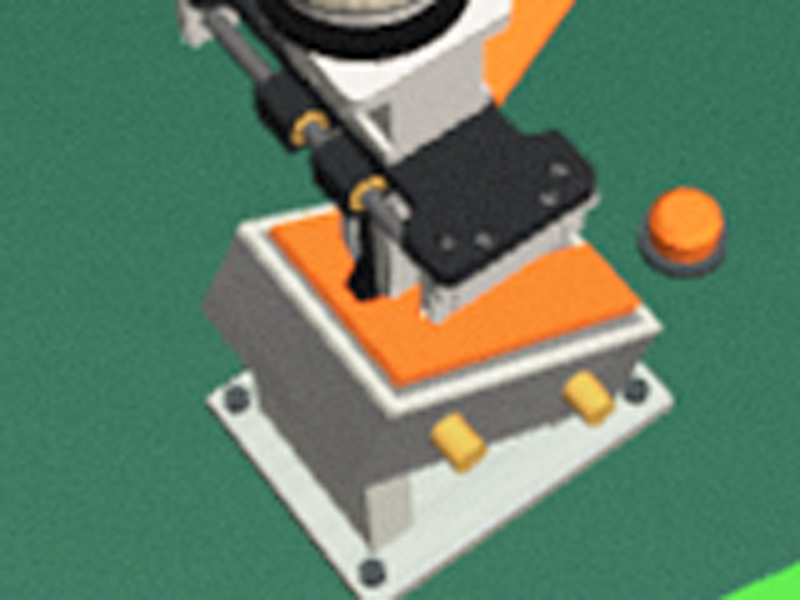

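send_rows([
  [1, 0.003, 0, 0.005, 0],
  [1, 0.006, 0, 0.01, 0],
  [1, 0.0085, 0, 0.015, 0],
  [1, 0.0085, 0, 0.015, 0],
])

```text
time_s: 10.45
tool_pos: [0.5796, 0.0337, 0.2376]
orientation: [0.999, -0.043, -0.0, 0.0]
contact_force: [-3.4, 0.7, 4.1]
opening: 0.125
```

```bash
python3 chk.py p
python3 - <<'E'
from h import *
zoom("p_w.png","p_wz2.png",190,190,440,380,3)
E
```

```text
cover origin in seat [ 0.0025 -0.0003  0.0015  1.    ]
t 10.45 pos [0.5796 0.0337 0.2376] yaw -4.942446334290021 q6 1.6174467336234355 F [-3.3969  0.6555  4.1424] open 0.12474630331992075
shift [-0.0124 -0.0006 -0.009 ] turn 0.0019340752914246973 rows>= 1.0 1.0
```

View pics/p_wz2.png

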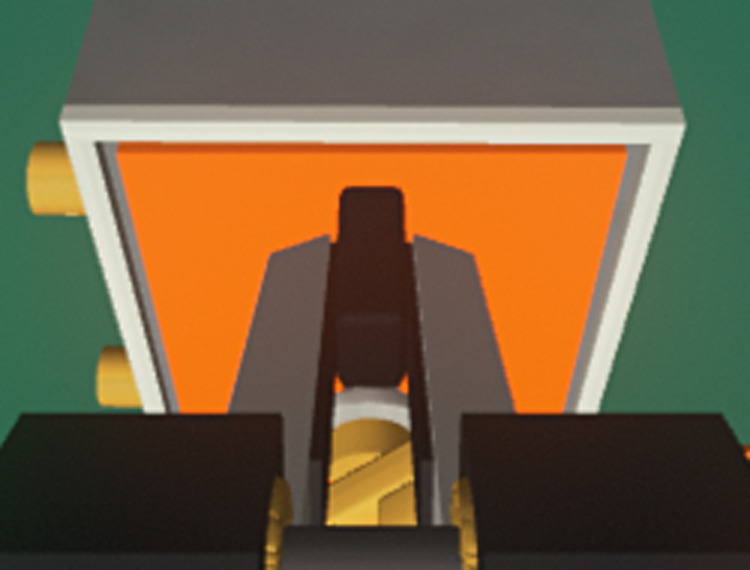

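View pics/p_sz.png

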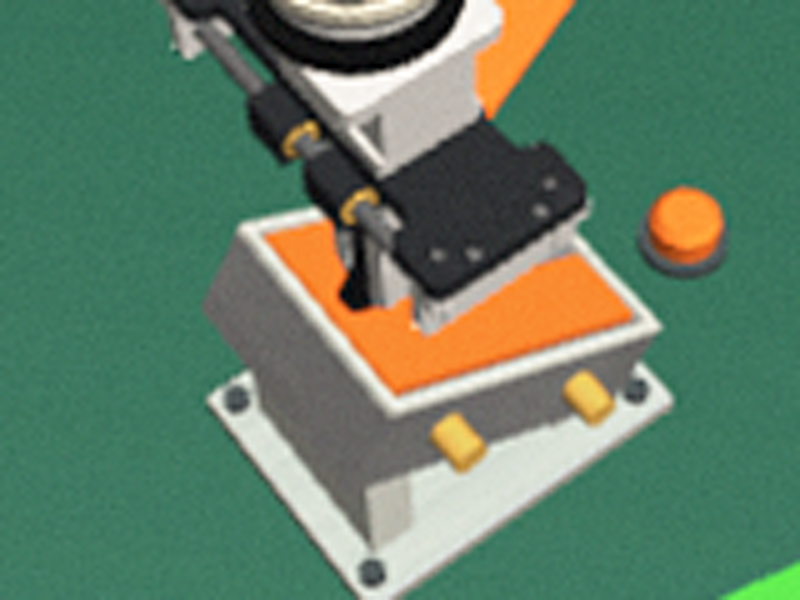

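send_rows([
  [1, -0.004, 0, 0.003, 0],
  [1, -0.004, 0, 0.003, 0],
], force=10)

```text
time_s: 10.75
tool_pos: [0.5791, 0.0337, 0.2373]
orientation: [0.999, -0.043, 0.002, 0.0]
contact_force: [-1.1, 0.4, 6.8]
opening: 0.129
```

send_rows([
  [0.5, 0, 0, 0, 0],
  [0.5, 0, 0, 0, 0],
  [0.5, 0, 0, 0, 0],
])

```text
time_s: 11.05
tool_pos: [0.5782, 0.0337, 0.2344]
orientation: [0.999, -0.043, -0.0, 0.0]
contact_force: [-0.9, 0.0, -0.4]
opening: 0.249
```

send_rows([
  [0.5, 0, 0, -0.05, 0],
  [0.5, 0, 0, -0.15, 0],
  [0.5, 0, 0, -0.25, 0],
  [0.5, -0.1, 0, -0.3, 0],
  [0.5, -0.2, 0, -0.3, 0],
])

```text
time_s: 11.55
tool_pos: [0.4993, 0.0405, 0.3583]
orientation: [0.999, -0.043, 0.003, -0.0]
contact_force: [0.5, -0.3, 0.4]
opening: 0.249
```

Run:
```python
from h import *
plan([.5,0,.3])
grab("wrist","q_w.png");grab("scene","q_s.png"); zoom("q_s.png","q_sz.png",220,220,380,340,5)
```

```text
t 11.55 pos [0.4993 0.0405 0.3583] yaw -4.970932533476642 q6 1.6253030001378528 F [ 0.4683 -0.2532  0.3877] open 0.24853531035999873
shift [0.0097 0.1008 0.1458] turn 0 rows>= 2.0 0.0
```

View pics/q_w.png

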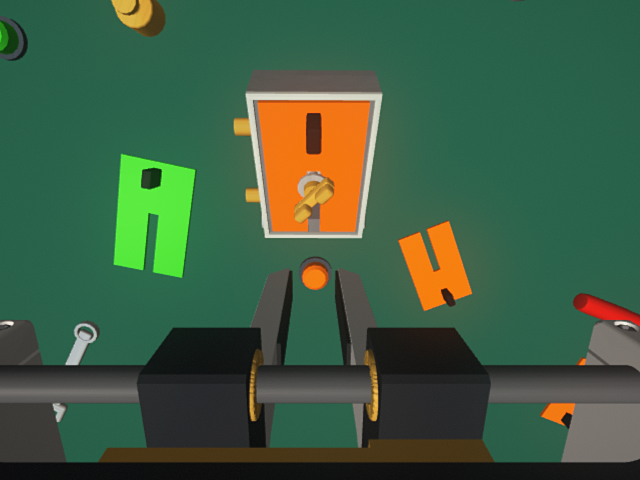

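View pics/q_sz.png

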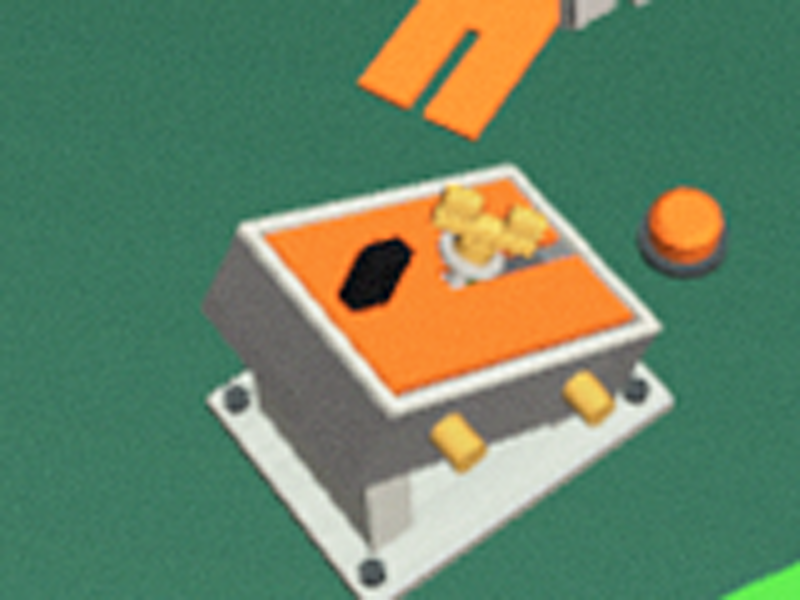

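Run:
```python
from h import *
zoom("q_w.png","q_wz.png",235,60,395,250,4)
```

```text
(no output)
```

View pics/q_wz.png

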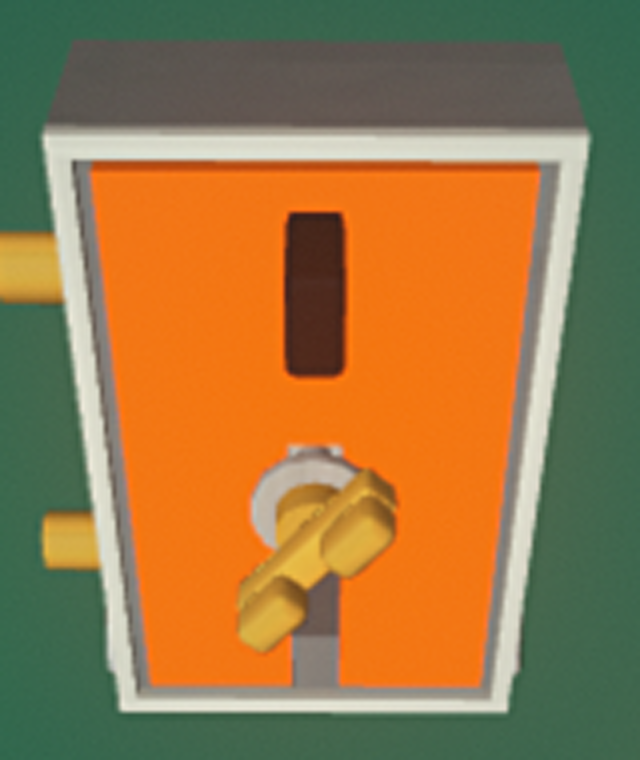

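```bash
cat > vf.py <<'E'
from ins import *
from scipy.optimize import least_squares
im,K,W=load("q_w.png"); off=np.array([235,60])
lip=np.array([(44,135),(590,135),(507,711),(122,709)])/4+off
cov=np.array([(90,170),(541,170),(480,688),(150,688)])/4+off
L=np.array([(81.5,54,4),(81.5,-54,4),(-81.5,-54,4),(-81.5,54,4)])/1e3
Cc=np.array([(72.5,45,5),(72.5,-45,5),(-72.5,-45,5),(-72.5,45,5)])/1e3
def f(p): 
    T=seatT(p); return (proj(K,W,L@T[:3,:3].T+T[:3,3])-lip).ravel()
s=least_squares(lambda q:f([q[0],q[1],.099,q[2],np.radians(29.8)]),[.5425,.0365,-.089]); print(s.x,np.degrees(s.x[2]),s.fun.round(2))
T=seatT([s.x[0],s.x[1],.099,s.x[2],np.radians(29.8)])
def g(q):
    X=Cc@R.from_euler("zy",[q[2],q[4]]).as_matrix().T+[q[0],q[1],q[3]]
    return (proj(K,W,X@T[:3,:3].T+T[:3,3])-cov).ravel()
r=least_squares(g,[0,0,0,0,0]); print("cover in seat x,y,yaw,z,pitch",r.x,r.fun.round(2))
r=least_squares(lambda q:g([q[0],q[1],q[2],0,0]),[0,0,0]); print("home-constrained",r.x,r.fun.round(2))
# wing: bar top lobes
for th in (.6,.7,.8,.9,1.0,1.1):
    z=17.5-2.55*th+32; P=np.array([(23*np.cos(th),-23*np.sin(th),z),(-23*np.cos(th),23*np.sin(th),z),(0,0,z-10)])/1e3
    print(th,((proj(K,W,P@T[:3,:3].T+T[:3,3])-off)*4).round(0).tolist())
E
python3 vf.py
```

```text
[ 0.5421  0.0359 -0.0887] -5.0795072046746235 [ 0.   -0.24 -0.06  0.09  0.12 -0.03 -0.03  0.26]
cover in seat x,y,yaw,z,pitch [0.003  0.0001 0.0023 0.0019 0.0039] [ 0.01 -0.01 -0.02  0.01  0.05  0.02 -0.03 -0.03]
home-constrained [0.002  0.0001 0.0023] [ 0.38  0.33 -0.39  0.35 -0.19 -0.72  0.21 -0.76]
0.6 [[379.0, 524.0], [258.0, 656.0], [316.0, 563.0]]
0.7 [[387.0, 528.0], [250.0, 651.0], [316.0, 563.0]]
0.8 [[395.0, 533.0], [242.0, 645.0], [316.0, 562.0]]
0.9 [[402.0, 539.0], [235.0, 639.0], [316.0, 561.0]]
1.0 [[407.0, 545.0], [229.0, 632.0], [316.0, 560.0]]
1.1 [[412.0, 552.0], [223.0, 624.0], [316.0, 560.0]]
```

```bash
cat > nut.py <<'E'
from ins import *
SEAT=seatT([.5422,.0362,.099,-.0889,np.radians(29.8)])
def A(th,off=20.,v=3.):
    u=17.5-2.55*th
    a=(SEAT@[0,0,(u+off)/1e3,1])[:3]; return a+[0,0,.097-v/1e3]
def go(th,yawdeg=None,v=3.):
    print("tcp",A(th,v=v)); plan(A(th,v=v),None if yawdeg is None else np.radians(yawdeg))
def barworld(th): return -5.1-np.degrees(np.arctan2(np.sin(th),np.cos(th)*np.cos(np.pi/6)))
E
python3 - <<'E'
from nut import *
go(.8,105)
for th in (.8,1.5,2.4,3.2,4,4.9,5.2): print(th,A(th),barworld(th))
E
```

```text
tcp [0.5246 0.0378 0.2238]
t 11.65 pos [0.4954 0.0412 0.3559] yaw -4.904095416298047 q6 1.625142785728299 F [-0.2978  0.2253 -0.4155] open 0.24800227812524303
shift [0.0737 0.0022 0.3302] turn -1.221156615736645 rows>= 3.0 13.0
0.8 [0.5246 0.0378 0.2238] -55.032925612965215
1.5 [0.5255 0.0377 0.2222] -91.58564765973172
2.4 [0.5267 0.0376 0.2202] -138.4931888303915
3.2 [0.5277 0.0375 0.2185] 171.0372637812719
4 [0.5287 0.0374 0.2167] 121.69569799664077
4.9 [0.5298 0.0373 0.2147] 75.56355975499035
5.2 [0.5302 0.0373 0.214 ] 60.23193348231934
```

send_rows([
  [0.45, 0.03, 0, 0.05, -0.1],
  [0.45, 0.07, 0, 0.1, -0.2],
  [0.45, 0.07, 0, 0.15, -0.3],
  [0.45, 0.07, 0, 0.15, -0.4],
  [0.45, 0.07, 0, 0.15, -0.5],
], force=20)

```text
time_s: 12.15
tool_pos: [0.5267, 0.0381, 0.2928]
orientation: [0.944, 0.329, -0.002, -0.001]
contact_force: [0.4, 0.6, 0.5]
opening: 0.274
```

send_rows([
  [0.45, 0, 0, 0, -0.1],
  [0.45, 0, 0, 0, -0.2],
  [0.45, 0, 0, 0, -0.3],
  [0.45, 0, 0, 0, -0.4],
  [0.45, 0, 0, 0, -0.5],
])

```text
time_s: 12.65
tool_pos: [0.527, 0.0381, 0.2941]
orientation: [0.758, 0.652, -0.0, -0.0]
contact_force: [-0.7, 0.0, 0.3]
opening: 0.271
```

send_rows([
  [0.45, 0, 0, 0, -0.1],
  [0.45, 0, 0, 0, -0.2],
  [0.45, 0, 0, 0, -0.24],
  [0.45, 0, 0, 0, -0.24],
])

```text
time_s: 13.05
tool_pos: [0.5269, 0.0381, 0.2941]
orientation: [0.625, 0.78, -0.0, -0.0]
contact_force: [0.4, -0.4, -0.0]
opening: 0.277
```

Run:
```python
from nut import *
go(.8,105)
grab("wrist","r_w.png")
```

```text
tcp [0.5246 0.0378 0.2238]
t 13.05 pos [0.5269 0.0381 0.2941] yaw 102.5753836944079 q6 -0.2545317905505217 F [ 0.3731 -0.3922 -0.022 ] open 0.2767416154416423
shift [ 0.0003 -0.0055  0.1759] turn -0.02694018117324562 rows>= 2.0 1.0
```

View pics/r_w.png

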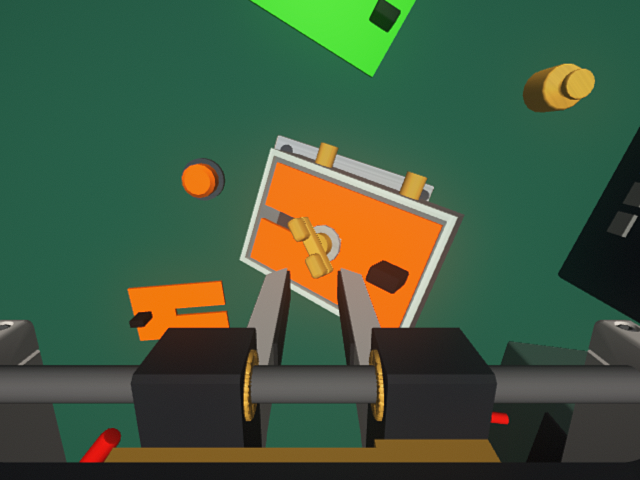

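send_rows([
  [0.45, 0, -0.0055, 0.06, -0.025],
  [0.45, 0, -0.0055, 0.12, -0.025],
  [0.45, 0, -0.0055, 0.15, -0.025],
  [0.45, 0, -0.0055, 0.175, -0.025],
  [0.45, 0, -0.0055, 0.175, -0.025],
])

```text
time_s: 13.6
tool_pos: [0.5245, 0.0378, 0.2243]
orientation: [0.61, 0.792, -0.0, -0.0]
contact_force: [-0.2, -0.4, -0.7]
opening: 0.276
```

```bash
cat > look.py <<'E'
from nut import *
import sys
n=sys.argv[1]; th=float(sys.argv[2]); y=float(sys.argv[3]) if len(sys.argv)>3 else None
go(th,y)
print(status.get_state()["ft_torque"])
grab("wrist",n+"_w.png"); grab("scene",n+"_s.png")
a=cv2.imread("pics/"+n+"_w.png")[190:400,190:440]; b=cv2.imread("pics/"+n+"_s.png")[200:340,240:390]
a=cv2.resize(a,None,fx=400/250,fy=400/250,interpolation=2); b=cv2.resize(b,(400,a.shape[0]),interpolation=2)
cv2.imwrite("pics/"+n+"_x.png",np.hstack([a,b]))
E
python3 look.py s .8
```

```text
tcp [0.5246 0.0378 0.2238]
t 13.6 pos [0.5245 0.0378 0.2243] yaw 104.81360116381443 q6 -0.2945423567433625 F [-0.1642 -0.4371 -0.6726] open 0.27554427548213695
shift [-0.0001  0.0004  0.0013] turn 0 rows>= 1.0 0.0
[ 0.0179 -0.0764 -0.0143]
```

View pics/s_x.png

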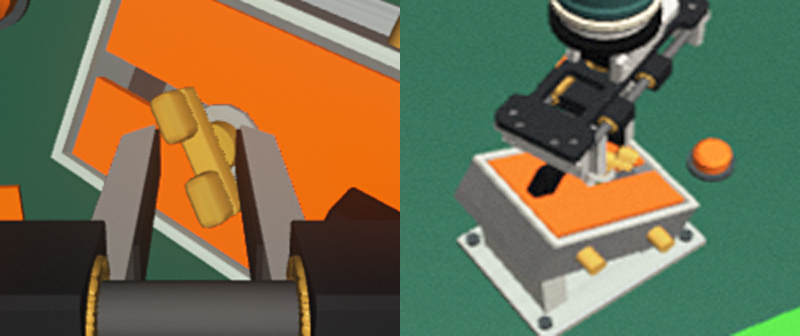

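send_rows([
  [0.45, 0, 0, 0, 0.09],
  [0.45, 0, 0, 0.001, 0.18],
  [0.45, 0, 0, 0.001, 0.27],
  [0.45, 0, 0, 0.002, 0.36],
  [0.45, 0, 0, 0.003, 0.45],
])

```text
time_s: 14.2
tool_pos: [0.5244, 0.0372, 0.2255]
orientation: [0.848, 0.53, 0.0, 0.001]
contact_force: [-2.4, -1.4, 2.6]
opening: 0.278
```

```bash
python3 look.py t 1.1
```

```text
tcp [0.525  0.0377 0.2231]
t 14.2 pos [0.5244 0.0372 0.2255] yaw 63.99982142842567 q6 0.41754304658973396 F [-2.392  -1.3687  2.6164] open 0.2775821799914737
shift [0.0019 0.0007 0.006 ] turn 0 rows>= 1.0 0.0
[-0.3774  0.3374  0.0587]
```

View pics/t_x.png

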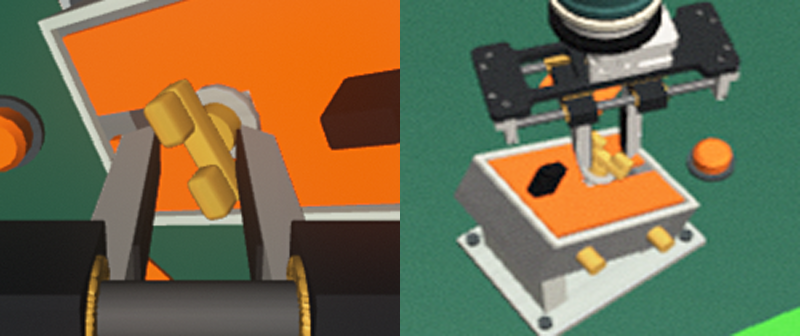

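send_rows([
  [0.45, 0, 0, 0.003, 0.09],
  [0.45, 0, 0, 0.005, 0.18],
  [0.45, 0.002, 0.001, 0.006, 0.27],
  [0.45, 0.002, 0.001, 0.007, 0.36],
  [0.45, 0.002, 0.001, 0.008, 0.45],
])

```text
time_s: 14.8
tool_pos: [0.5246, 0.0385, 0.2216]
orientation: [0.979, 0.206, -0.0, -0.0]
contact_force: [-2.9, -0.6, 3.0]
opening: 0.274
```

```bash
python3 look.py u 2.1
```

```text
tcp [0.5263 0.0376 0.2209]
t 14.8 pos [0.5246 0.0385 0.2216] yaw 23.725376959484812 q6 1.121998603492354 F [-2.8512 -0.5557  3.0029] open 0.27441208899835157
shift [0.003  0.0038 0.0018] turn 0 rows>= 1.0 0.0
[0.0988 0.4592 0.0474]
```

View pics/u_x.png

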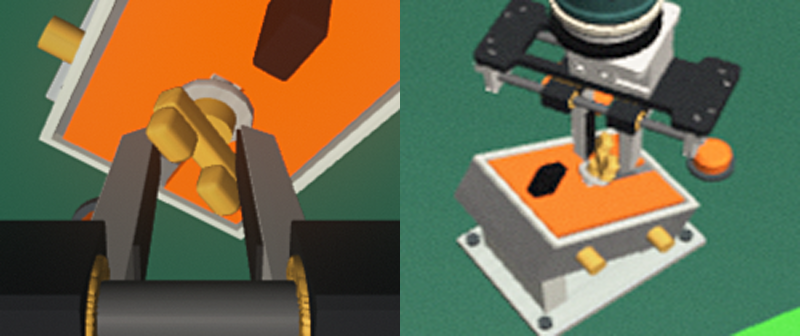

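send_rows([
  [0.45, 0.002, 0.002, 0.001, 0.09],
  [0.45, 0.003, 0.003, 0.002, 0.18],
  [0.45, 0.003, 0.004, 0.003, 0.27],
  [0.45, 0.003, 0.004, 0.005, 0.36],
  [0.45, 0.003, 0.004, 0.006, 0.45],
])

```text
time_s: 15.4
tool_pos: [0.5263, 0.0386, 0.2188]
orientation: [0.99, -0.144, -0.001, -0.001]
contact_force: [-2.5, 3.7, 2.8]
opening: 0.277
```

```bash
python3 look.py v 2.8
```

```text
tcp [0.5272 0.0375 0.2193]
t 15.4 pos [0.5263 0.0386 0.2188] yaw -16.616417571056544 q6 1.8250030432950337 F [-2.4654  3.7284  2.7542] open 0.27668005828840486
shift [ 0.0029  0.0019 -0.0015] turn 0 rows>= 1.0 0.0
[0.6427 0.4892 0.1222]
```

View pics/v_x.png

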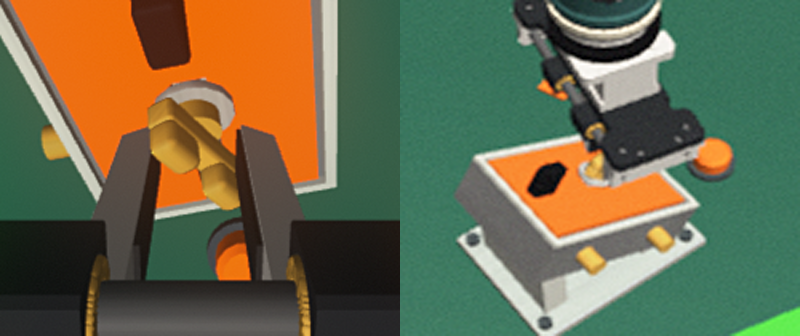

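send_rows([
  [0.45, 0.001, 0.002, 0.001, 0.09],
  [0.45, 0.002, 0.002, 0.002, 0.18],
  [0.45, 0.003, 0.003, 0.002, 0.27],
  [0.45, 0.003, 0.003, 0.003, 0.36],
  [0.45, 0.003, 0.003, 0.003, 0.4],
])

```text
time_s: 16.0
tool_pos: [0.5277, 0.0373, 0.2175]
orientation: [0.897, -0.442, -0.0, -0.002]
contact_force: [-1.8, 5.7, 2.1]
opening: 0.278
```

```bash
python3 look.py w 3.4
```

```text
tcp [0.5279 0.0375 0.218 ]
t 16.0 pos [0.5277 0.0373 0.2175] yaw -52.420810875630416 q6 2.4471569649443863 F [-1.7542  5.7124  2.1471] open 0.27768563666561963
shift [ 0.0001 -0.0007 -0.0014] turn 0 rows>= 1.0 0.0
[1.0842 0.2554 0.0984]
```

View pics/w_x.png

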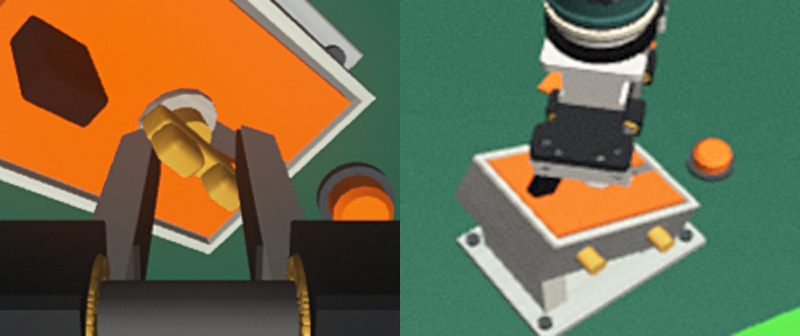

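send_rows([
  [0.45, 0, 0, 0, -0.09],
  [0.45, 0, 0, -0.05, -0.12],
  [0.45, 0, 0, -0.12, -0.2],
  [0.45, 0, 0, -0.15, -0.3],
  [0.45, 0, 0, -0.15, -0.39],
])

```text
time_s: 16.6
tool_pos: [0.5291, 0.0354, 0.2802]
orientation: [0.989, -0.146, 0.004, 0.0]
contact_force: [-0.2, -0.0, 0.6]
opening: 0.276
```

send_rows([
  [0.45, 0, 0, 0, -0.09],
  [0.45, 0, 0, 0, -0.18],
  [0.45, 0, 0, 0, -0.27],
  [0.45, 0, 0, 0, -0.36],
  [0.45, 0, 0, 0, -0.45],
])

```text
time_s: 17.1
tool_pos: [0.5281, 0.0354, 0.2771]
orientation: [0.979, 0.205, 0.001, 0.001]
contact_force: [0.6, -0.3, 0.5]
opening: 0.268
```

send_rows([
  [0.45, 0, 0, 0, -0.09],
  [0.45, 0, 0, 0, -0.18],
  [0.45, 0, 0, 0, -0.27],
  [0.45, 0, 0, 0, -0.36],
  [0.45, 0, 0, 0, -0.45],
])

```text
time_s: 17.6
tool_pos: [0.5281, 0.0354, 0.2771]
orientation: [0.847, 0.531, 0.0, 0.001]
contact_force: [0.6, -0.7, 1.2]
opening: 0.276
```

send_rows([
  [0.45, 0, 0, 0, -0.09],
  [0.45, 0, 0, 0, -0.18],
  [0.45, 0, 0, 0, -0.27],
  [0.45, 0, 0, 0, -0.36],
  [0.45, 0, 0, 0, -0.45],
])

```text
time_s: 18.1
tool_pos: [0.5281, 0.0354, 0.2771]
orientation: [0.611, 0.792, 0.0, 0.001]
contact_force: [-0.7, -1.1, -0.5]
opening: 0.275
```

send_rows([
  [0.45, 0, 0, 0, -0.09],
  [0.45, 0, 0, 0, -0.18],
  [0.45, 0, 0, 0, -0.27],
  [0.45, 0, 0, 0, -0.36],
  [0.45, 0, 0, 0, -0.45],
])

```text
time_s: 18.6
tool_pos: [0.5281, 0.0354, 0.2771]
orientation: [0.299, 0.954, -0.0, 0.001]
contact_force: [-0.1, 0.3, 0.2]
opening: 0.275
```

```bash
python3 look.py x 3.2 146
```

```text
tcp [0.5277 0.0375 0.2185]
t 18.6 pos [0.5281 0.0354 0.2771] yaw 145.15059490417875 q6 -1.0023750920923855 F [-0.1221  0.3169  0.2113] open 0.2747273980042652
shift [0.0041 0.0037 0.1466] turn -0.009437834398013824 rows>= 2.0 1.0
[-0.0227 -0.0955  0.0198]
```

View pics/x_w.png

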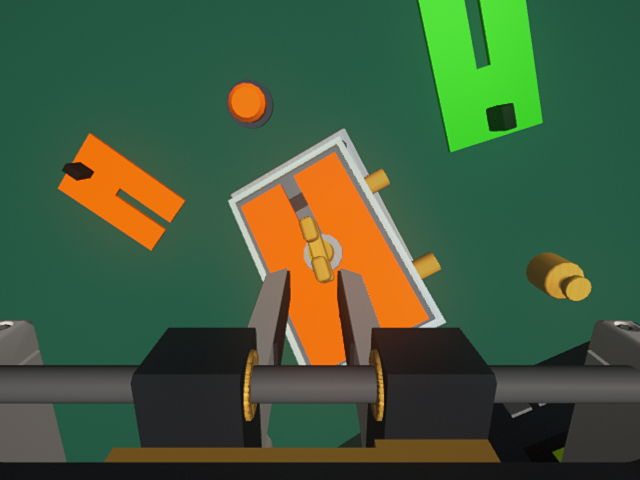

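send_rows([
  [0.45, 0.004, 0.004, 0.05, 0],
  [0.45, 0.004, 0.004, 0.1, 0],
  [0.45, 0.004, 0.004, 0.13, 0],
  [0.45, 0.004, 0.004, 0.145, 0],
  [0.45, 0.004, 0.004, 0.145, 0],
])

```text
time_s: 19.2
tool_pos: [0.527, 0.038, 0.2182]
orientation: [0.305, 0.952, -0.0, -0.001]
contact_force: [0.8, 0.5, 0.1]
opening: 0.276
```

```bash
python3 look.py y 3.2
```

```text
tcp [0.5277 0.0375 0.2185]
t 19.2 pos [0.527  0.038  0.2182] yaw 144.4539212003256 q6 -0.9857026182818508 F [0.8185 0.5111 0.1095] open 0.27556152746318713
shift [-0.0021  0.0001 -0.0005] turn 0 rows>= 1.0 0.0
[-0.04   -0.083   0.0154]
```

View pics/y_x.png

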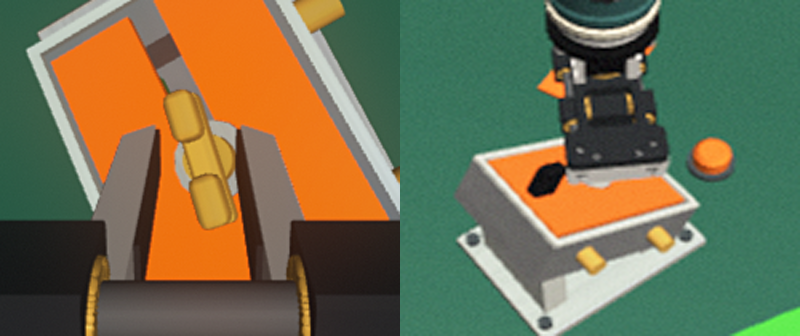

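send_rows([
  [0.45, -0.001, 0, 0, 0.09],
  [0.45, -0.001, 0, 0.001, 0.18],
  [0.45, -0.002, 0.001, 0.001, 0.27],
  [0.45, -0.003, 0.001, 0.002, 0.36],
  [0.45, -0.003, 0.001, 0.003, 0.45],
])

```text
time_s: 19.8
tool_pos: [0.5287, 0.0375, 0.219]
orientation: [0.618, 0.786, 0.0, 0.001]
contact_force: [-0.4, -1.4, -0.6]
opening: 0.275
```

```bash
python3 look.py z 3.7
```

```text
tcp [0.5283 0.0374 0.2174]
t 19.8 pos [0.5287 0.0375 0.219 ] yaw 103.63542798302556 q6 -0.2738409892240215 F [-0.4159 -1.3933 -0.567 ] open 0.27499699749342543
shift [ 0.0001 -0.001   0.0041] turn 0 rows>= 1.0 0.0
[-0.0907 -0.0044  0.1275]
```

View pics/z_x.png

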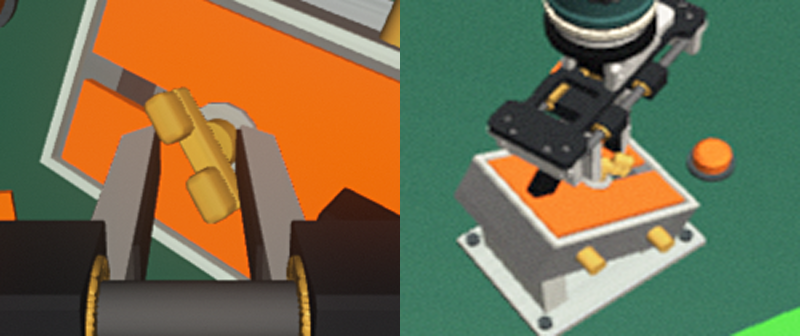

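send_rows([
  [0.45, 0, -0.001, 0.003, 0.09],
  [0.45, 0, 0, 0.004, 0.18],
  [0.45, 0, 0.001, 0.005, 0.27],
  [0.45, 0, 0.001, 0.006, 0.36],
  [0.45, 0, 0.001, 0.007, 0.45],
])

```text
time_s: 20.4
tool_pos: [0.5289, 0.0376, 0.216]
orientation: [0.851, 0.525, 0.0, 0.0]
contact_force: [-1.0, -0.2, 0.1]
opening: 0.28
```

```bash
python3 look.py A 4.5
```

```text
tcp [0.5293 0.0373 0.2156]
t 20.4 pos [0.5289 0.0376 0.216 ] yaw 63.3281856621883 q6 0.429750076887686 F [-0.9913 -0.2477  0.058 ] open 0.2800307737725677
shift [0.     0.0012 0.001 ] turn 0 rows>= 1.0 0.0
[-0.1278  0.109   0.1781]
```

View pics/A_x.png

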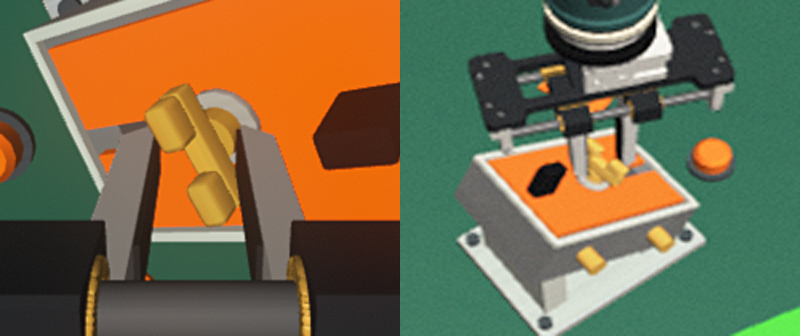

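send_rows([
  [0.45, 0, 0.001, 0.001, 0.06],
  [0.45, 0, 0.001, 0.002, 0.12],
  [0.45, 0, 0.001, 0.002, 0.18],
  [0.45, 0, 0.001, 0.002, 0.22],
  [0.45, 0, 0.001, 0.002, 0.22],
])

```text
time_s: 21.0
tool_pos: [0.5287, 0.0376, 0.2153]
orientation: [0.927, 0.374, -0.0, 0.0]
contact_force: [-3.9, -0.4, 3.7]
opening: 0.278
```

```bash
python3 look.py B 4.9
```

```text
tcp [0.5298 0.0373 0.2147]
t 21.0 pos [0.5287 0.0376 0.2153] yaw 43.91703273897897 q6 0.7684044276372042 F [-3.9022 -0.4109  3.6856] open 0.2784981099362505
shift [0.0015 0.0023 0.0014] turn 0 rows>= 1.0 0.0
[-0.1596  0.7357  0.1367]
```

View pics/B_x.png

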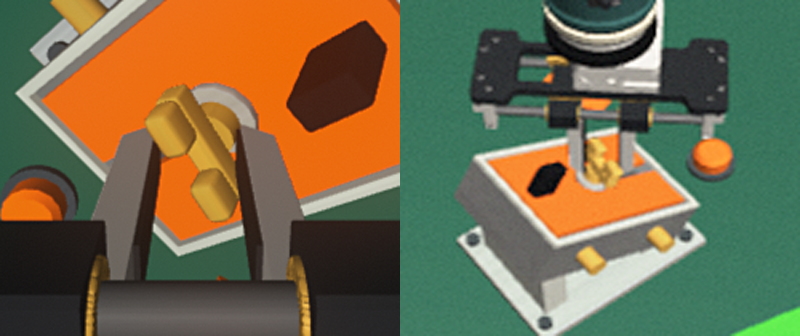

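send_rows([
  [0.45, 0.001, 0.002, 0.001, 0.04],
  [0.45, 0.001, 0.002, 0.001, 0.08],
  [0.45, 0.001, 0.002, 0.001, 0.11],
  [0.45, 0.001, 0.002, 0.001, 0.11],
])

```text
time_s: 21.5
tool_pos: [0.529, 0.0378, 0.2143]
orientation: [0.956, 0.292, -0.001, -0.001]
contact_force: [-6.6, 0.6, 6.1]
opening: 0.277
```

```bash
python3 look.py C 5.0
```

```text
tcp [0.5299 0.0373 0.2145]
t 21.5 pos [0.529  0.0378 0.2143] yaw 33.927002981260095 q6 0.9425659536719472 F [-6.6352  0.5693  6.1481] open 0.27659770493896313
shift [ 0.0013  0.0024 -0.0004] turn 0 rows>= 1.0 0.0
[0.1374 1.1741 0.1417]
```

View pics/C_x.png

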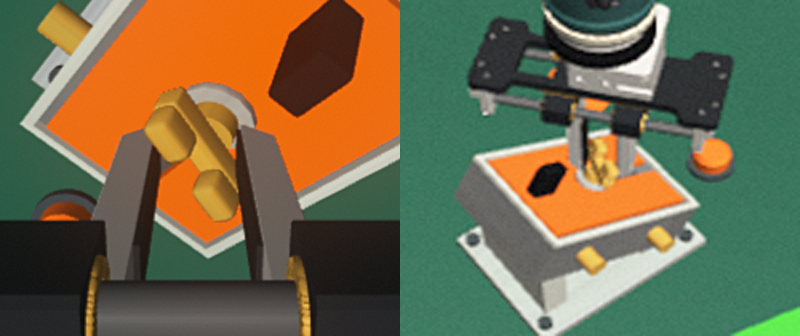

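send_rows([
  [0.45, 0.001, 0.002, 0, 0.04],
  [0.45, 0.001, 0.002, 0, 0.08],
  [0.45, 0.001, 0.002, 0, 0.11],
  [0.45, 0.001, 0.002, 0, 0.11],
])

```text
time_s: 22.0
tool_pos: [0.5289, 0.0378, 0.2144]
orientation: [0.978, 0.208, -0.002, -0.001]
contact_force: [-9.8, 1.5, 7.5]
opening: 0.275
```

```bash
python3 look.py D 5.2
```

```text
tcp [0.5302 0.0373 0.214 ]
t 22.0 pos [0.5289 0.0378 0.2144] yaw 24.056281985441725 q6 1.1143606594520594 F [-9.7509  1.5486  7.5204] open 0.27468182329414803
shift [0.0024 0.0025 0.0008] turn 0 rows>= 1.0 0.0
[0.3879 1.6938 0.2097]
```

View pics/D_x.png

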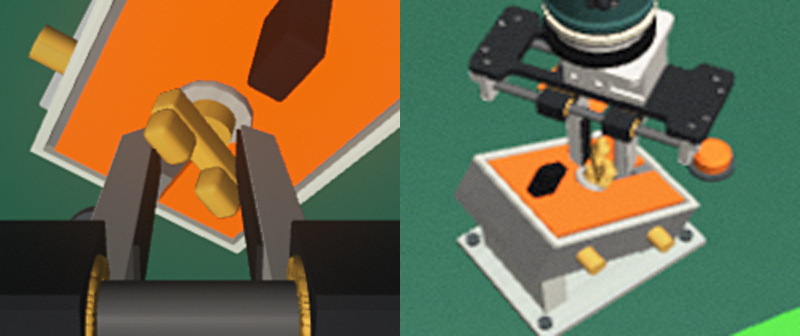

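send_rows([
  [0.45, 0.001, 0.002, 0, 0.04],
  [0.45, 0.001, 0.002, 0, 0.08],
  [0.45, 0.001, 0.002, 0, 0.12],
  [0.45, 0.001, 0.002, 0, 0.12],
])

```text
time_s: 22.5
tool_pos: [0.529, 0.0379, 0.2142]
orientation: [0.993, 0.116, -0.003, -0.002]
contact_force: [-10.6, 3.1, 8.1]
opening: 0.275
```

```bash
python3 look.py E 5.3
```

```text
tcp [0.5303 0.0373 0.2138]
t 22.5 pos [0.529  0.0379 0.2142] yaw 13.272203322014338 q6 1.3020067558906516 F [-10.6209   3.1495   8.1338] open 0.2750781008117312
shift [0.0028 0.0024 0.001 ] turn 0 rows>= 1.0 0.0
[0.6963 1.9231 0.28  ]
```

View pics/E_x.png

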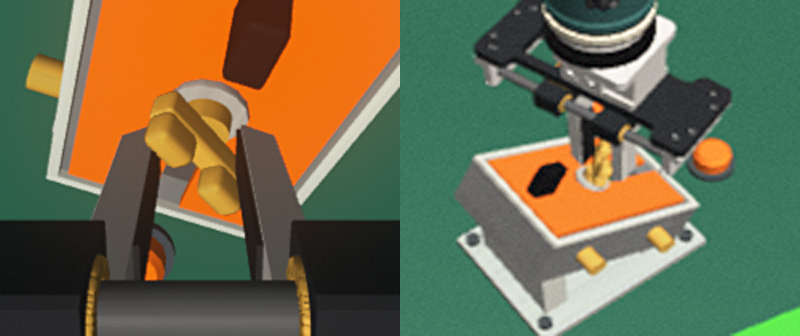

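send_rows([
  [0.45, 0, 0, 0, -0.09],
  [0.45, 0, 0, 0, -0.13],
  [0.45, 0, 0, -0.06, -0.13],
  [0.45, 0, 0, -0.15, -0.13],
  [0.45, 0, 0, -0.25, -0.13],
])

```text
time_s: 23.1
tool_pos: [0.5315, 0.0365, 0.3133]
orientation: [0.976, 0.216, -0.001, -0.0]
contact_force: [0.0, -0.1, 0.1]
opening: 0.276
```

Run:
```python
from h import *
plan([.4993,.0405,.3583],np.radians(-5))
```

```text
t 23.1 pos [0.5315 0.0365 0.3133] yaw 24.937881854229094 q6 1.0975259999493892 F [ 0.0319 -0.1329  0.1243] open 0.2757789224881088
shift [-0.069  -0.0432 -0.1123] turn 0.33264313171365656 rows>= 2.0 4.0
```

send_rows([
  [0.45, -0.069, -0.043, -0.11, 0.09],
  [0.45, -0.069, -0.043, -0.11, 0.18],
  [0.45, -0.069, -0.043, -0.11, 0.27],
  [0.45, -0.069, -0.043, -0.11, 0.33],
  [0.45, -0.069, -0.043, -0.11, 0.33],
])

```text
time_s: 23.6
tool_pos: [0.4997, 0.0405, 0.3579]
orientation: [0.999, -0.042, 0.001, -0.0]
contact_force: [-0.1, 0.8, -0.3]
opening: 0.276
```

Run:
```python
from h import *
plan([.4993,.0405,.3583],np.radians(-5))
grab("wrist","F_w.png"); zoom("F_w.png","F_wz.png",235,60,395,250,4)
```

```text
t 23.6 pos [0.4997 0.0405 0.3579] yaw -4.794559087875547 q6 1.6220597488986148 F [-0.1076  0.7618 -0.275 ] open 0.2760969293280077
shift [-0.001  -0.     -0.0011] turn 0.0022826768013828385 rows>= 1.0 1.0
```

View pics/F_wz.png

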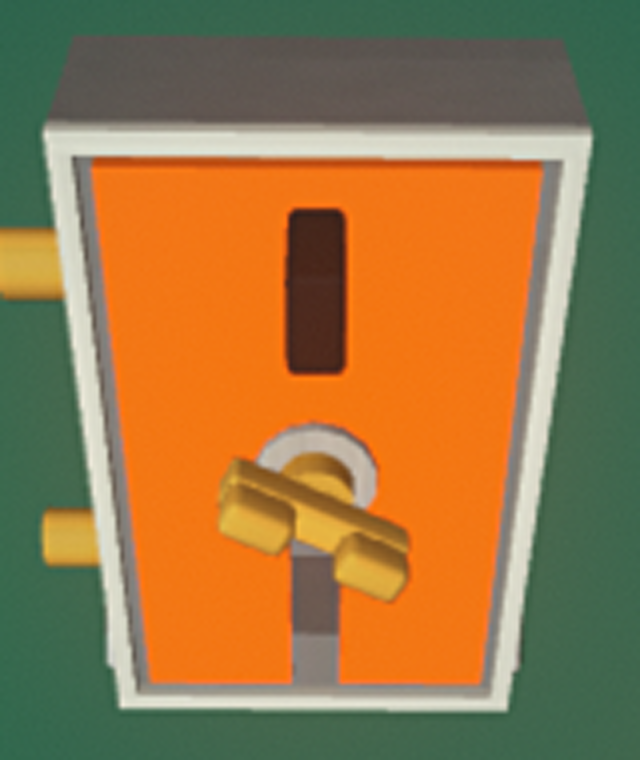

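Run:
```python
from nut import *
im,K,W=load("F_w.png"); off=np.array([235,60])
for th in (4.8,4.9,5,5.1,5.2,5.3,5.4,5.5):
    u=17.5-2.55*th
    c,s=np.cos(th),np.sin(th)
    o=[]
    for (a,b) in ((23,5),(23,-5),(-23,5),(-23,-5)):
        P=np.array([[a*c+b*s,-a*s+b*c,u+32],[a*c+b*s,-a*s+b*c,u+12]])/1e3
        o+=((proj(K,W,P@SEAT[:3,:3].T+SEAT[:3,3])-off)*4).round(0)[:,:].tolist()
    print(th,round(u,1),o)
P=np.array([[15,0,5+4],[-0,15,9],[0,-15,9]])/1e3
print("washer top r15 if on cover: back,left,right",((proj(K,W,P@SEAT[:3,:3].T+SEAT[:3,3])-off)*4).round(0).tolist())
```

```text
4.8 5.3 [[210.0, 569.0], [215.0, 513.0], [212.0, 534.0], [216.0, 478.0], [414.0, 583.0], [410.0, 528.0], [421.0, 549.0], [416.0, 494.0]]
4.9 5.0 [[209.0, 560.0], [213.0, 504.0], [215.0, 525.0], [220.0, 470.0], [410.0, 590.0], [406.0, 534.0], [421.0, 557.0], [416.0, 501.0]]
5 4.8 [[209.0, 551.0], [213.0, 496.0], [219.0, 516.0], [224.0, 462.0], [405.0, 596.0], [401.0, 541.0], [420.0, 564.0], [416.0, 509.0]]
5.1 4.5 [[209.0, 542.0], [214.0, 487.0], [225.0, 508.0], [229.0, 454.0], [399.0, 602.0], [396.0, 547.0], [418.0, 571.0], [414.0, 516.0]]
5.2 4.2 [[211.0, 533.0], [216.0, 478.0], [231.0, 501.0], [235.0, 446.0], [392.0, 607.0], [389.0, 552.0], [415.0, 578.0], [411.0, 523.0]]
5.3 4.0 [[214.0, 524.0], [219.0, 469.0], [239.0, 494.0], [242.0, 439.0], [385.0, 612.0], [382.0, 557.0], [411.0, 585.0], [407.0, 530.0]]
5.4 3.7 [[218.0, 516.0], [223.0, 461.0], [247.0, 487.0], [250.0, 433.0], [377.0, 616.0], [375.0, 561.0], [406.0, 591.0], [403.0, 536.0]]
5.5 3.5 [[224.0, 507.0], [228.0, 453.0], [255.0, 481.0], [258.0, 427.0], [369.0, 620.0], [367.0, 565.0], [401.0, 597.0], [397.0, 542.0]]
washer top r15 if on cover: back,left,right [[315.0, 429.0], [251.0, 482.0], [378.0, 482.0]]
```

send_rows([
  [0.45, 0.073, -0.005, 0.12, -0.09],
  [0.45, 0.073, -0.005, 0.12, -0.18],
  [0.45, 0.073, -0.005, 0.12, -0.27],
  [0.45, 0.073, -0.005, 0.12, -0.34],
  [0.45, 0.073, -0.005, 0.12, -0.34],
])

```text
time_s: 24.15
tool_pos: [0.5287, 0.0399, 0.3093]
orientation: [0.975, 0.223, -0.0, -0.0]
contact_force: [0.2, 0.1, 0.3]
opening: 0.276
```

```bash
python3 look.py G 5.2 27
```

```text
tcp [0.5302 0.0373 0.214 ]
t 24.15 pos [0.5287 0.0399 0.3093] yaw 25.79501100173797 q6 1.0888427117109225 F [0.1905 0.0535 0.2918] open 0.27574523110191046
shift [0.0005 0.0075 0.2381] turn -0.01338876664735585 rows>= 2.0 1.0
[-0.0227  0.0109 -0.0074]
```

View pics/G_w.png

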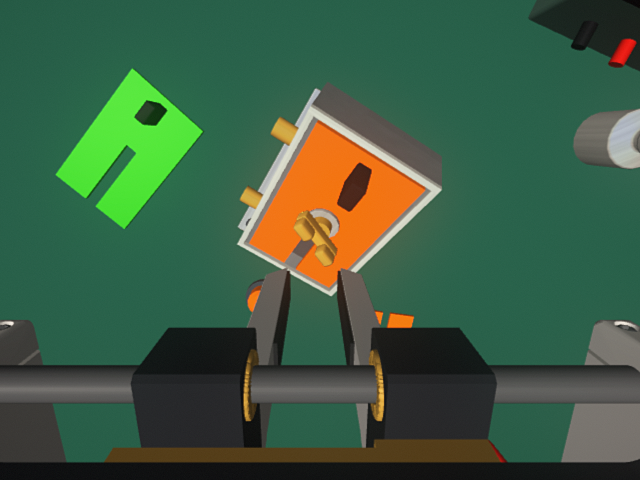

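send_rows([
  [0.45, 0.001, 0.0075, 0.08, -0.09],
  [0.45, 0.001, 0.0075, 0.16, -0.1],
  [0.45, 0.001, 0.0075, 0.2, -0.1],
  [0.45, 0.001, 0.0075, 0.236, -0.1],
  [0.45, 0.001, 0.0075, 0.236, -0.1],
])

```text
time_s: 24.75
tool_pos: [0.5291, 0.0375, 0.2133]
orientation: [0.955, 0.298, -0.002, -0.001]
contact_force: [-2.6, 1.6, -1.3]
opening: 0.275
```

send_rows([
  [0.45, 0, 0, 0, 0.08],
  [0.45, 0, 0, 0, 0.16],
  [0.45, 0, 0, 0, 0.23],
  [0.45, 0, 0, 0, 0.23],
])

```text
time_s: 25.15
tool_pos: [0.5277, 0.0373, 0.2153]
orientation: [0.993, 0.121, -0.004, -0.0]
contact_force: [-8.5, -0.0, 0.9]
opening: 0.28
```

```bash
python3 look.py H 5.3
```

```text
tcp [0.5303 0.0373 0.2138]
t 25.15 pos [0.5277 0.0373 0.2153] yaw 13.869585678619636 q6 1.2924702170909548 F [-8.4846 -0.0487  0.9258] open 0.2800583721030314
shift [0.0064 0.0016 0.0038] turn 0 rows>= 1.0 0.0
[-0.0224  1.4687  0.2081]
```

View pics/H_x.png

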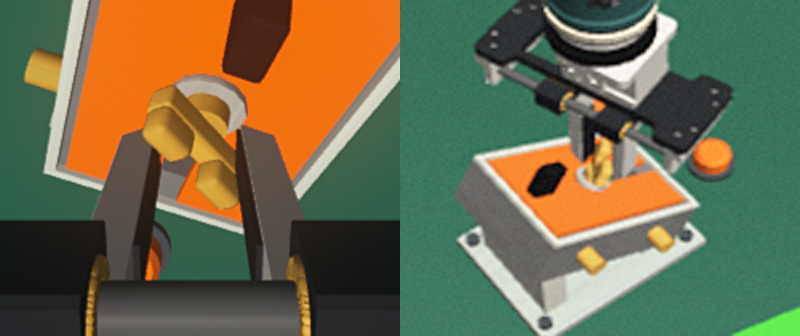

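send_rows([
  [0.45, 0.002, 0.001, 0, 0.04],
  [0.45, 0.003, 0.001, 0, 0.08],
  [0.45, 0.004, 0.001, 0, 0.13],
  [0.45, 0.004, 0.001, 0, 0.16],
  [0.45, 0.004, 0.001, 0, 0.16],
])

```text
time_s: 25.75
tool_pos: [0.5282, 0.038, 0.2158]
orientation: [1.0, -0.004, -0.005, -0.001]
contact_force: [-12.6, 1.5, 3.5]
opening: 0.278
```

```bash
python3 look.py I 5.3
```

```text
tcp [0.5303 0.0373 0.2138]
t 25.75 pos [0.5282 0.038  0.2158] yaw -0.4276035305007379 q6 1.5426608580390995 F [-12.566    1.4896   3.5085] open 0.2778377540077022
shift [0.0055 0.0019 0.005 ] turn 0 rows>= 1.0 0.0
[0.4241 2.271  0.2722]
```

View pics/I_x.png

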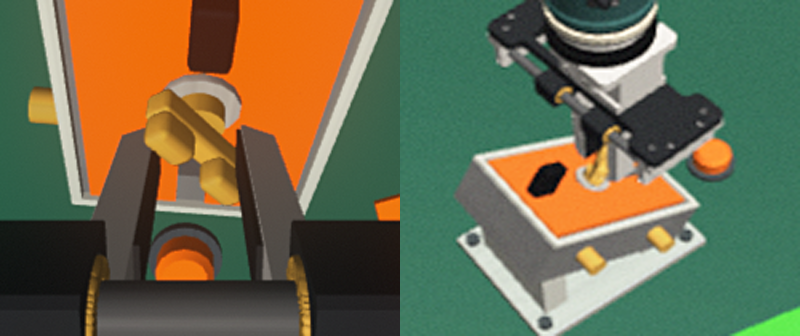

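send_rows([
  [0.45, 0, 0, 0, -0.09],
  [0.45, 0, 0, 0, -0.18],
  [0.45, 0, 0, -0.06, -0.2],
  [0.45, 0, 0, -0.15, -0.2],
  [0.45, 0, 0, -0.25, -0.2],
])

```text
time_s: 26.35
tool_pos: [0.5317, 0.0372, 0.3168]
orientation: [0.988, 0.152, 0.0, 0.0]
contact_force: [1.3, 0.4, -0.0]
opening: 0.274
```

Run:
```python
from h import *
plan([.4993,.0405,.3583],np.radians(-5))
```

```text
t 26.35 pos [0.5317 0.0372 0.3168] yaw 17.52675928296352 q6 1.228494903341996 F [ 1.2507  0.4465 -0.0122] open 0.2741368859673833
shift [-0.0747 -0.0322 -0.1038] turn 0.25029732536626137 rows>= 2.0 3.0
```

send_rows([
  [0.45, -0.075, -0.032, -0.104, 0.09],
  [0.45, -0.075, -0.032, -0.104, 0.18],
  [0.45, -0.075, -0.032, -0.104, 0.25],
  [0.45, -0.075, -0.032, -0.104, 0.25],
  [0.45, -0.075, -0.032, -0.104, 0.25],
])

```text
time_s: 26.85
tool_pos: [0.4994, 0.0404, 0.3578]
orientation: [0.999, -0.042, 0.001, 0.0]
contact_force: [-0.9, 0.6, 0.1]
opening: 0.275
```

Run:
```python
from h import *
plan([.4993,.0405,.3583],np.radians(-5))
grab("wrist","J_w.png"); zoom("J_w.png","J_wz.png",235,60,395,250,4)
grab("scene","J_s.png"); grab("top","J_t.png")
```

```text
t 26.85 pos [0.4994 0.0404 0.3578] yaw -4.835045084040102 q6 1.6227169066968135 F [-0.9245  0.6127  0.0633] open 0.2751970811457515
shift [-0.0004 -0.0003 -0.0013] turn 0.0018328323995543138 rows>= 1.0 1.0
```

View pics/J_wz.png

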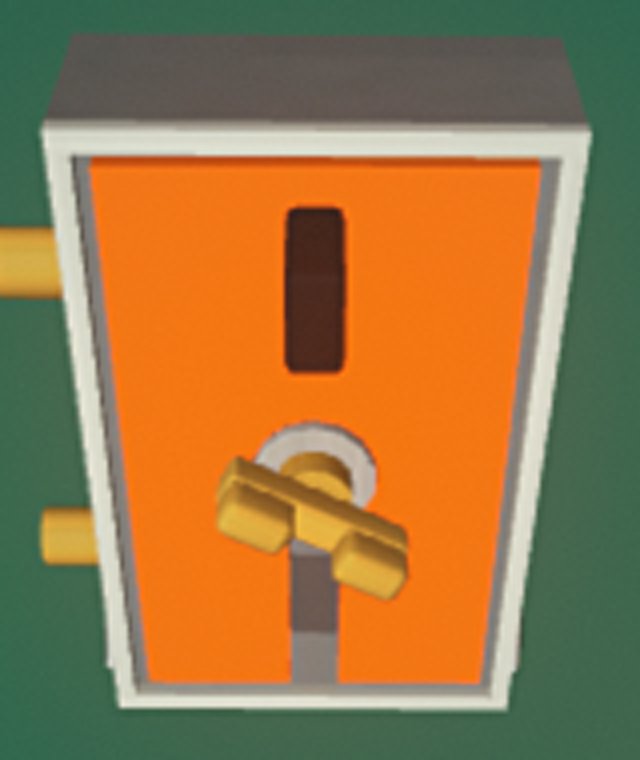

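View pics/J_s.png

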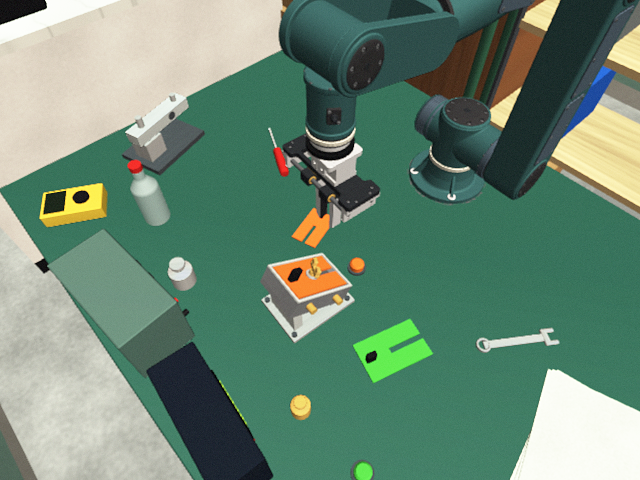

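```bash
python3 -c "
from rig import env; print(env.sign_off())"
```

```text
the job is handed in; nothing more can be done
None
```

The token in front of the housing was orange. I slid the largest orange cover under the wing nut onto the stud and tightened the nut onto it. Then I let go and handed in at about 27 s. The rig gave no verdict.

**Last checks**
- **Cover:** it sits inside the lip on all four sides. A fit to the wrist image taken before tightening put it about 2–3 mm up the slope, within the 4 mm play. That fit gave its height as about 1.9 mm above home, which is no better than the camera's error. It looked the same in the images after tightening.
- **Nut:** it stands at roughly 5.2 rad by eye, past the 4.9 rad at which it should meet a cover lying home, and the washer image fits it resting on the cover. A second push of about 13 N left it where it was.
- **Bench:** the last scene image shows the green cover and most of the other things where they were. The arm hides the smallest orange cover in that image. I took a last top picture but did not look at it.

**Disagreement:** while pushing I read the nut at about 5.4 rad, but the clear view afterwards showed about 5.2 rad. I trust the later reading.

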